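# Clear the biscuit board and put the flat tools away

## Robot

A 6-joint arm with a two-finger parallel gripper is mounted at the origin on a cart in front of the work surface, level with it; the furniture and walls round the work are solid. World frame = base frame: x ahead of the robot, y to its left, z up, the work surface at z = 0. Lengths are in m, angles in rad, forces in N, time in s.
With the tool pointing down it reaches from about 0.25 to 0.775 m from the base axis. Payload 4 kg.
Tool frame: the origin (TCP) lies between the finger pads; the fingertips stand 11 mm ahead of it and the grasp point (between the pads) lies 8 mm behind it; z points along the fingers, y is the line along which they close (so a half turn about z gives the same grasp; the last joint's range is limited). The gripper opens to 85 mm and grips with 20 to 120 N. Pads are 22 mm wide; open, the fingers measure 114 mm over their backs; the gripper's body (76 mm by 85 mm) begins 54 mm behind the grasp point. The pads swing forward as they close: fully open they stand 13 mm farther back than shut.
Start: joints at [1.163, 0.087, 1.371, -0, 1.684, -0.103], TCP at [0.165, 0.525, 0.215] pointing down, gripper open.
Joint ranges: [-3.1, 3.1], [-0.76, 2.03], [0.27, 2.55], [-1.08, 4.22], [0.17, 2.65], [-2.57, 2.57]. Speed limits (rad/s): [2.79, 2.79, 3.14, 3.14, 3.14, 3.14].

## Interface

Orientations are given as a unit quaternion [x, y, z, w].
In Python, from plant import env, grab_frame, get_calibration, sign_off, models gives the robot as it stands.
- The arm moves only by the tool drive_tool, never from a script. Its arguments are lists of equal length, an entry for each row: "translation": the shift along the tool's x, y, z normalised to -1 to 1, where 1 is 0.75 m, a list of three; "delta_rot": the turn, a rotation vector about the tool's x, y, z normalised to -1 to 1, where 1 is 2 pi rad, a list of three. A call has 1 to 20 rows; each row shifts and turns the commanded pose from where the row before left it, along the tool's axes as they then stand; what a row does not reach is not made up. A row lasts 1/10 s, in which the tool goes at most 50 mm and 8.59 degrees, less where a joint would pass 70% of its speed; a pose out of reach is approached as far as the arm can. A call with a number of a shift or a turn outside -1 to 1 is refused whole. A call with a gripper value outside its range is refused whole. "hand" is the opening, from 0 (shut) to 1 (fully open), set as the call begins (left out, the last holds). The fingers move at their own pace and stop on an object; the grip force is fixed at half the most. Time passes only in rows, so rows that do not move let the fingers close. It gives the time, the measured TCP pose, the force, the opening and the grip force at its end, in the units of the state.
- env.read_state(): the state, without advancing time (a new reading comes with each control period).
- grab_frame(name): name is "scene" or "top" or "wrist"; returns (picture, depth): 384x512x3 uint8, red, green, blue; 384x512 float32, m along the optical axis (not along the pixel's ray), 0 where there is no reading.
- get_calibration(name): a dict with "camera_matrix" (3x3 intrinsics, pixels), "extrinsics" (4x4, takes a point from world to camera coordinates). Camera axes: x right, y down, z forward; pixel columns grow to the right and rows downward; lengths in m; the calibration is good to about 2 mm. A picture is of the moment at which its call begins: read the wrist's pose just before it. get_calibration takes no time and is no camera call; for the wrist camera it gives the pose at the moment of the call.
- sign_off(): hands the job in; it is judged then, once.
Trained networks look in the newest picture that a camera, given by its name, has taken for a name from the list of things; names that differ only in an ending like _2 or _b are one class to them, and where a whole thing is asked for, a point or a joint stands for the part that bears it (a point fixed in the world has none). Each returns a list of dicts, best first, with "p" (0 to 1); they miss things now and then, are a little off and sometimes report something else, mostly with a low value. They report only what shows in the picture. A call takes as long as a camera call.
- models.trace(camera, thing): "pixels" (384x512 bool, what is visible of it).
- models.tip_of(camera, thing): "position" ([x, y, z] in m, in world coordinates, good to about 4 mm: a listed point, or the origin of a listed thing).
The state is a dict: "t": time; "q": joint angles; "qvel": joint speeds; "joint_efforts": joint torques, N m; "tool_pos": TCP position; "ee_rot": TCP orientation; "ft_force": force on the tool from outside, world axes, zero at the start; "moment": the same for the moment, N m; "gripper_width": opening from 0.0 (shut) to 1.0 (fully open); "gripper_force": force on a finger pad.
Only numpy, scipy, OpenCV 4.12 (cv2) and the standard library are available. Lean on these libraries where they do the work, as an engineer would, in place of code of your own. Each camera call takes 0.05 s, during which the arm holds its last target. There are 200 camera calls.

## Task

Take the square-ended wooden scraper and, with its blade kept in contact with the serving board, sweep all the biscuit pieces off the board into the black knock tray beside it. Then tidy up: slide the scraper and every cake server flat, blade first, fully home into the rack, one to a slot, any slot (servers may go in at any time). Leave the cocoa shaker, the stamp and the small steel cup where they are.

Things in the scene. Friction and masses are not known exactly. Their poses are not given: they have to be found in the camera images.
- board: fixed serving board (a low riser): pale marble slab 250 (its x) x 170 (its y) mm, 18 mm thick, on two wooden end panels; flat top 48 mm above the counter. Origin: on the counter under its centre. Its -y edge (towards the robot's right, turned up to 0.11 rad) overhangs the tray
- tray: fixed black open rubber knock tray, 210 (x) x 196 (y) mm, rim 25 mm high, walls about 13 mm, floor 5 mm; its +y half lies under the board, its -y half (95 to 110 mm) is open beside the board's -y edge, so that what is pushed off that edge falls into it. Same yaw as the board. Origin: on the counter under its centre
- rack: fixed dark wooden rack, 102 (x) x 280 (y) x 61 (z) mm: four flat horizontal slots side by side, 70 mm pitch, open only on its -x face (the robot's side). Each is 48 wide, 11 high, 90 mm deep, floor 40 mm above the counter, ending at a rigid back wall at rack x = +0.039. Origin: on the counter under its centre; x points into the slots
- scraper: loose light-wood flat scraper, lying flat, 70 g: handle 80 x 20 wide x 18 high mm (body x -80..0; grip across the 20 mm) and a square-ended blade 120 x 40 wide x 6 thick mm (x 0..+120), longer than the servers'. One flat underside. Origin: on the underside where handle meets blade; x along the blade, z up; centre of mass about 35 mm along the blade
- scraper_tip (a point): middle of the scraper's blade end (body x +120, 3 mm above its underside)
- slot_1 (a point): middle of the lower lip of slot 1's mouth, on the rack's front face, 40 mm up (slot 1 is the leftmost, +y); axes as the rack's, x into the slot. A tool fully home in it sticks out 110 mm (scraper) or 90 mm (server) in front of the mouth at this height, above what lies there
- slot_2 (a point): middle of the lower lip of slot 2's mouth, on the rack's front face, 40 mm up (slot 1 is the leftmost, +y); axes as the rack's, x into the slot. A tool fully home in it sticks out 110 mm (scraper) or 90 mm (server) in front of the mouth at this height, above what lies there
- slot_3 (a point): middle of the lower lip of slot 3's mouth, on the rack's front face, 40 mm up (slot 1 is the leftmost, +y); axes as the rack's, x into the slot. A tool fully home in it sticks out 110 mm (scraper) or 90 mm (server) in front of the mouth at this height, above what lies there
- slot_4 (a point): middle of the lower lip of slot 4's mouth, on the rack's front face, 40 mm up (slot 1 is the leftmost, +y); axes as the rack's, x into the slot. A tool fully home in it sticks out 110 mm (scraper) or 90 mm (server) in front of the mouth at this height, above what lies there
- server_a: loose light-wood flat cake server lying on the counter (may be absent): the scraper's handle (80 x 20 x 18 mm, body x -80..0) and a shorter, round-nosed blade 100 long x 40 wide x 6 thick mm (x 0..+100), 60 g, one flat underside. Origin: on the underside where handle meets blade; x along the blade, z up; centre of mass about 30 mm along the blade
- server_a_tip (a point): foremost point of this server's blade (body x +100, 3 mm above its underside)
- server_b: loose light-wood flat cake server lying on the counter (may be absent): the scraper's handle (80 x 20 x 18 mm, body x -80..0) and a shorter, round-nosed blade 100 long x 40 wide x 6 thick mm (x 0..+100), 60 g, one flat underside. Origin: on the underside where handle meets blade; x along the blade, z up; centre of mass about 30 mm along the blade
- server_b_tip (a point): foremost point of this server's blade (body x +100, 3 mm above its underside)
- server_c: loose light-wood flat cake server lying on the counter (may be absent): the scraper's handle (80 x 20 x 18 mm, body x -80..0) and a shorter, round-nosed blade 100 long x 40 wide x 6 thick mm (x 0..+100), 60 g, one flat underside. Origin: on the underside where handle meets blade; x along the blade, z up; centre of mass about 30 mm along the blade
- server_c_tip (a point): foremost point of this server's blade (body x +100, 3 mm above its underside)
- piece_1: loose hard biscuit piece, reddish brown, 20 x 17 x 14 mm high, 14 g, on the board at first (may be absent). Origin: centre of its underside
- piece_2: loose hard biscuit piece, reddish brown, 18 x 18 x 14 mm high, 14 g, on the board at first (may be absent). Origin: centre of its underside
- piece_3: loose hard biscuit piece, reddish brown, 22 x 15 x 14 mm high, 14 g, on the board at first (may be absent). Origin: centre of its underside
- piece_4: loose hard biscuit piece, reddish brown, 17 x 20 x 14 mm high, 14 g, on the board at first (may be absent). Origin: centre of its underside
- piece_5: loose hard biscuit piece, reddish brown, 19 x 16 x 14 mm high, 14 g, on the board at first (may be absent). Origin: centre of its underside
- cocoa_shaker: bystander: white cocoa shaker with a tan band, 72 mm across, 110 mm high, origin under its centre
- stamp: bystander: small wooden stamp with a knob, 26 x 36 x 54 mm, origin under its centre
- dosing_cup: bystander: small steel cup, 60 mm across, 52 mm high, origin under its centre

How it is judged:
By the outcome, as a careful person would: the job done as asked, in the order asked, and still so for the second after the job is handed in, with the robot touching nothing.
Of server_a, server_b, server_c only 2 to 3 are there at a start; the rules pass over those that are not, and their reading is None.
Of piece_1, piece_2, piece_3, piece_4, piece_5 only 4 to 5 are there at a start; the rules pass over those that are not, and their reading is None.
At some moment in a run one of scraper, server_a, server_b, server_c may be knocked a few centimetres aside while the robot is not near it.
It also fails if it takes over 208 s, if anything falls off the work surface, if the arm or the gripper's body presses on something with over 40 N, if the wrist force passes 120 N, or if a joint passes its speed limit or range.

## Working session

There is one attempt and no reset: what is moved stays moved. The work goes in short steps, Python scripts to look and compute and a tool call to move; the robot and the scene stay as the last step left them, time stands still between calls to the robot, and variables do not carry over. Pictures are saved under pics/ and viewed, at most 14 in all, crops included, and the job is handed in when it is done.

Besides the shell and the picture viewer there is one more tool, called after "Request:" as a command line: name --argument value ..., lists and objects as JSON in quotes. drive_tool: Moves the arm, as the interface text tells. Its arguments: {"type":"object","properties":{"translation":{"type":"array","items":{"type":"array","items":{"type":"number"}}},"delta_rot":{"type":"array","items":{"type":"array","items":{"type":"number"}}},"hand":{"type":"number"}},"required":["translation","delta_rot"]}

```bash
ls; mkdir -p pics
cat > h.py <<'E'
import numpy as np, cv2
from scipy.spatial.transform import Rotation as R
from plant import env, grab_frame, get_calibration, sign_off, models
def save(n,im): cv2.imwrite('pics/'+n+'.png', im[:,:,::-1])
def cloud(name,d):
    c=get_calibration(name); K=c['camera_matrix']; T=np.linalg.inv(c['extrinsics'])
    v,u=np.mgrid[:384,:512]; p=np.stack([(u-K[0][2])/K[0][0]*d,(v-K[1][2])/K[1][1]*d,d],-1)
    return p@T[:3,:3].T+T[:3,3]
E
python3 - <<'E'
from h import *
print({k:np.round(v,3) for k,v in env.read_state().items()})
for n in ['top','scene']:
    im,d=grab_frame(n); save(n+'0',im); np.savez(f'{n}0.npz',im=im,d=d,P=cloud(n,d))
    c=get_calibration(n); print(n,np.round(c['camera_matrix'],1).tolist(),np.round(np.linalg.inv(c['extrinsics']),3).tolist())
    for t in ['board','tray','rack','scraper','scraper_tip','slot_1','server_a','server_a_tip','piece_1','cocoa_shaker','stamp','dosing_cup']:
        print(n,t,[(round(float(r['p']),2),np.round(r['position'],3).tolist()) for r in models.tip_of(n,t)])
E
```

```text
pics
{'t': np.float64(0.0), 'q': array([ 1.163,  0.088,  1.372,  0.   ,  1.684, -0.103]), 'qvel': array([ 0.001,  0.001,  0.001,  0.   , -0.001,  0.001]), 'joint_efforts': array([-0.0000e+00, -3.5186e+01, -3.1327e+01, -0.0000e+00,  1.1000e-02,
       -0.0000e+00]), 'tool_pos': array([0.165, 0.524, 0.214]), 'ee_rot': array([ 0.152,  0.988, -0.001, -0.   ]), 'ft_force': array([0.073, 0.804, 0.445]), 'moment': array([-0.023,  0.033, -0.033]), 'gripper_force': np.float64(0.0), 'gripper_width': np.float64(0.998)}
top [[463.0, 0.0, 261.6], [0.0, 463.0, 194.1], [0.0, 0.0, 1.0]] [[0.018, -0.994, 0.108, 0.404], [-1.0, -0.018, -0.003, 0.175], [0.005, -0.108, -0.994, 1.411], [0.0, 0.0, 0.0, 1.0]]
top board [(0.6, [0.53, -0.035, -0.002])]
top tray [(0.77, [0.527, -0.123, -0.003])]
top rack [(0.64, [0.656, 0.293, -0.0]), (0.32, [0.492, -0.016, 0.045])]
top scraper [(0.8, [0.445, 0.332, 0.001])]
top scraper_tip [(0.56, [0.568, 0.32, 0.004]), (0.3, [0.41, 0.544, 0.0])]
top slot_1 [(0.83, [0.608, 0.256, 0.038]), (0.73, [0.602, 0.401, 0.044]), (0.65, [0.603, 0.33, 0.039]), (0.65, [0.609, 0.189, 0.038
[... 1197 characters left out ...]
[0.442, 0.237, 0.005]), (0.81, [0.446, 0.411, 0.002]), (0.74, [0.526, -0.122, 0.002]), (0.74, [0.417, 0.546, -0.0]), (0.45, [0.568, -0.022, 0.048])]
scene server_a_tip [(0.82, [0.541, 0.404, 0.003]), (0.72, [0.444, 0.238, 0.0])]
scene piece_1 [(0.59, [0.517, -0.076, 0.046]), (0.53, [0.587, -0.072, 0.047]), (0.5, [0.464, -0.068, 0.052]), (0.45, [0.568, -0.017, 0.051]), (0.44, [0.498, -0.022, 0.05])]
scene cocoa_shaker [(0.57, [0.524, 0.552, 0.001]), (0.54, [0.54, 0.406, 0.001]), (0.26, [0.608, 0.255, 0.038])]
scene stamp [(0.63, [0.698, -0.158, 0.002]), (0.2, [0.585, -0.073, 0.049]), (0.16, [0.533, -0.029, 0.002])]
scene dosing_cup [(0.7, [0.419, 0.544, 0.002]), (0.38, [0.585, -0.072, 0.05])]
```

Run:
```python
import cv2
a=cv2.imread('pics/top0.png'); cv2.imwrite('pics/top0b.png',cv2.resize(a[60:384,60:460],None,fx=1.8,fy=1.8,interpolation=cv2.INTER_CUBIC))
```

```text
(no output)
```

View pics/top0b.png

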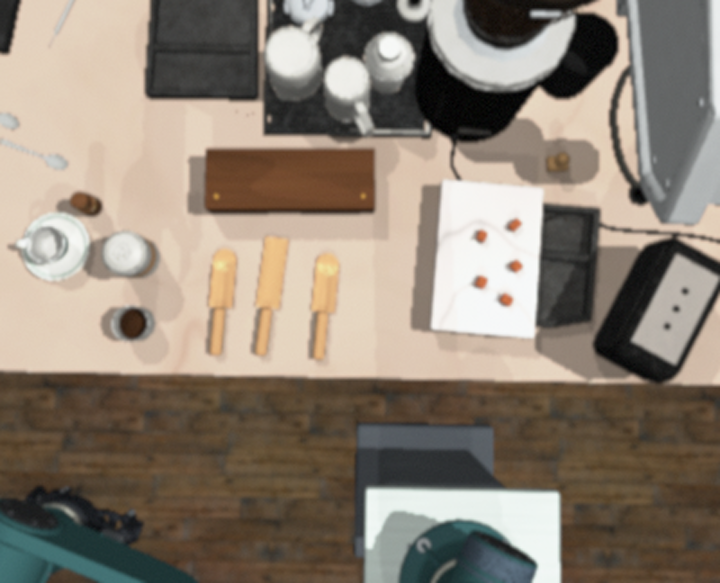

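View pics/scene0.png

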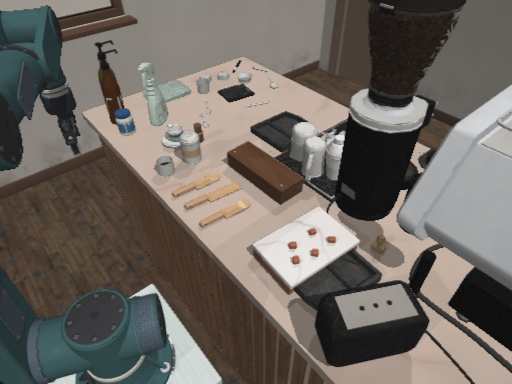

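The pictures show five pieces on the board (top crop about (480–515, 225–300)). Server, scraper and server lie at crop columns 220, 270 and 325, with the rack above them. The tray is right of the board and a black toaster stands beyond it. Next I measure in detail from both views.

```bash
cat >> h.py <<'E'
def rect(xy):
    (c,s,a)=cv2.minAreaRect((np.asarray(xy)*1000).astype(np.float32)); 
    if s[0]<s[1]: s=(s[1],s[0]); a+=90
    a=(a+90)%180-90
    return np.round(c,1),np.round(s,1),round(a,1)
def tools(P,im,zs=0,box=(.3,.62,.1,.5)):
    """wooden tools on counter: axis fit from colour + position"""
    hsv=cv2.cvtColor(im,cv2.COLOR_RGB2HSV); 
    m=(hsv[...,0]>8)&(hsv[...,0]<24)&(hsv[...,1]>95)&(hsv[...,2]>110)
    m&=(P[...,0]>box[0])&(P[...,0]<box[1])&(P[...,1]>box[2])&(P[...,1]<box[3])&(P[...,2]<.08)
    n,l,st,_=cv2.connectedComponentsWithStats(m.astype(np.uint8))
    return [P[l==i] for i in range(1,n) if st[i,4]>60]
E
python3 - <<'E'
from h import *
for n in ['top','scene']:
    D=np.load(n+'0.npz'); im,d,P=D['im'],D['d'],D['P']
    print(n,'counter z',np.round(np.percentile(P[(P[...,0]>.3)&(P[...,0]<.6)&(abs(P[...,1]-.28)<.02)][:,2],[5,50,95]),4))
    for Q in tools(P,im):
        r=rect(Q[:,:2]); a=np.radians(r[2]); 
        if abs(r[2])>60: a-=0
        u=np.array([np.cos(a),np.sin(a)]); v=np.array([-u[1],u[0]])
        t=(Q[:,:2]-r[0]/1000)@u; s=(Q[:,:2]-r[0]/1000)@v
        prof=[(int(b*1000),round(1000*np.median(s[abs(t-b)<.012]),1),round(1000*np.ptp(s[abs(t-b)<.012]),0),round(1000*np.median(Q[abs(t-b)<.012,2]),1)) for b in np.arange(-.08,.1,.04)]
        print(r,len(Q),prof)
    b=(abs(P[...,2]-.048)<.006)&(im.min(-1)>150)&(abs(P[...,0]-.53)<.16)&(abs(P[...,1]+.03)<.14)
    print('board',rect(P[b][:,:2]),np.median(P[b][:,2]))
    hsv=cv2.cvtColor(im,cv2.COLOR_RGB2HSV)
    m=((hsv[...,0]<12)&(hsv[...,1]>110)&(abs(P[...,0]-.53)<.12)&(abs(P[...,1]+.035)<.085)&(P[...,2]>.045)).astype(np.uint8)
    k,l,st,_=cv2.connectedComponentsWithStats(m)
    for i in range(1,k):
        if st[i,4]>8: print('piece',rect(P[l==i][:,:2]),np.round(np.median(P[l==i][:,2]),3))
    m=(abs(P[...,2]-.061)<.006)&(abs(P[...,0]-.655)<.08)&(abs(P[...,1]-.295)<.17)
    print('rack',rect(P[m][:,:2]),np.median(P[m][:,2]))
    m=(P[...,1]<-.2)&(P[...,1]>-.45)&(abs(P[...,0]-.53)<.15)&(P[...,2]>.04); print('toaster max y,z', np.percentile(P[m][:,1],99),np.percentile(P[m][:,2],98), 'x',np.percentile(P[m][:,0],[1,99]))
    m=(P[...,0]>.6)&(P[...,1]>-.2)&(P[...,1]<.12)&(P[...,2]>.07)&(P[...,0]<.8);print('grinder min x',np.percentile(P[m][:,0],2) if m.any() else None)
E
```

```text
top counter z [-0.0047  0.0004  0.0053]
(array([463. , 329.3]), array([194.6,  37.4]), -6.4) 619 [(-80, np.float64(-1.4), np.float64(18.0), np.float64(17.7)), (-40, np.float64(-1.5), np.float64(18.0), np.float64(17.5)), (0, np.float64(0.2), np.float64(37.0), np.float64(6.5)), (39, np.float64(0.3), np.float64(36.0), np.float64(6.4)), (80, np.float64(0.1), np.float64(37.0), np.float64(6.6))]
(array([451.2, 409.2]), array([172.8,  38.9]), -3.0) 511 [(-80, np.float64(-0.1), np.float64(16.0), np.float64(18.5)), (-40, np.float64(-1.2), np.float64(18.0), np.float64(18.6)), (0, np.float64(-0.2), np.float64(38.0), np.float64(6.5)), (39, np.float64(-0.5), np.float64(38.0), np.float64(7.0)), (80, np.float64(-1.3), np.float64(36.0), np.float64(6.1))]
(array([435.1, 238.2]), array([146.8,  36.7]), -5.0) 415 [(-80, np.float64(-2.1), np.float64(15.0), np.float64(18.4)), (-40, np.float64(-1.3), np.float64(17.0), np.float64(18.8)), (0, np.float64(-0.0), np.float64(37.0), np.float64(9.1)), (39, np.float64(-0.1), np.float64(36.0), np.float64(6.6)), (80, np.float64(3.7), np.float64(31.0), np.float64(6.4
[... 1592 characters left out ...]
at64(-1.0), np.float64(35.0), np.float64(7.5)), (80, np.float64(-13.1), np.float64(32.0), np.float64(6.5))]
board (array([530.8, -31.9]), array([249.6, 170.7]), -3.7) 0.049902599146147475
piece (array([564.4, -22.6]), array([16.5,  9.7]), -23.3) 0.062
piece (array([582.9, -77.6]), array([19.8, 13.7]), -36.1) 0.063
piece (array([489.4, -22.3]), array([17. , 13.7]), -30.0) 0.063
piece (array([515.2, -79.2]), array([14. , 11.8]), -47.6) 0.064
piece (array([461.8, -62.1]), array([17.3, 13.1]), 47.4) 0.063
rack (array([665.6, 296.5]), array([281.3, 129.2]), -88.1) 0.06308050569923052
toaster max y,z -0.23065510984696022 0.4570661027870444 x [0.38463633 0.67595318]
grinder min x 0.7289303219112461
```

```bash
cat >> h.py <<'E'
def plan(pos,blade_deg,step=.045,rot=True):
    """target TCP pos, blade direction yaw in deg (tool x = opposite). prints norm. moves: rotate rows, then shift rows"""
    s=env.read_state(); R0=R.from_quat(s['ee_rot']); a=np.radians(blade_deg+180)
    R1=R.from_matrix(np.array([[np.cos(a),np.sin(a),0],[np.sin(a),-np.cos(a),0],[0,0,-1]]))
    rv=(R0.inv()*R1).as_rotvec(); n=max(1,int(np.ceil(np.degrees(np.linalg.norm(rv))/8)))
    if rot: print('rot',n,np.round(rv/2/np.pi/n,4).tolist())
    d=(R1 if rot else R0).inv().apply(np.array(pos)-s['tool_pos']); k=max(1,int(np.ceil(np.linalg.norm(d)/step)))
    print('shift',k,np.round(d/.75/k,4).tolist(),'at',np.round(s['tool_pos'],4),'t',round(float(s['t']),1))
E
python3 -c "
from h import *
plan([.388,.3363,.1],-6.2)"
```

```text
rot 2 [0.0, 0.0, -0.0156]
shift 7 [-0.0461, -0.0311, 0.0219] at [0.1651 0.5246 0.2151] t 1.3
```

Request:
drive_tool --translation '[[0,0,0],[0,0,0],[-0.0461,-0.0311,0.0219],[-0.0461,-0.0311,0.0219],[-0.0461,-0.0311,0.0219],[-0.0461,-0.0311,0.0219],[-0.0461,-0.0311,0.0219],[-0.0461,-0.0311,0.0219],[-0.0461,-0.0311,0.0219],[0,0,0],[0,0,0],[0,0,0]]' --delta_rot '[[0,0,-0.0156],[0,0,-0.0156],[0,0,0],[0,0,0],[0,0,0],[0,0,0],[0,0,0],[0,0,0],[0,0,0],[0,0,0],[0,0,0],[0,0,0]]' --hand 0.6

```text
t: 2.5
tool_pos: [0.3877, 0.3368, 0.1008]
ee_rot: [0.054, 0.999, 0.001, 0.0]
ft_force: [-0.1, 0.1, -0.2]
gripper_width: 0.601
gripper_force: 0.0
```

Run:
```python
from h import *
im,d=grab_frame('wrist'); P=cloud('wrist',d); save('w1',im)
for Q in tools(P,im):
    print(rect(Q[:,:2]),len(Q),np.round(np.percentile(Q[:,2],[10,90]),4))
    h=Q[Q[:,2]>.0135]
    if len(h)>100: print(' handle',rect(h[:,:2]),np.round(np.median(h[:,2]),4))
plan([.388,.3363,.014],-6.2)
```

```text
(array([334.2, 363.4]), array([87.5, 21.7]), 88.0) 88 [-0.9033 -0.8974]
(array([381.4, 412.3]), array([34.6, 18.7]), -4.8) 415 [0.0146 0.018 ]
 handle (array([381.6, 412.3]), array([34.2, 18.7]), -4.6) 0.017
(array([401.9, 246.7]), array([83.7, 12.2]), 0.9) 245 [0.0104 0.0152]
 handle (array([398.9, 248.4]), array([77.2, 11.6]), 4.0) 0.0145
rot 1 [0.0002, 0.0001, 0.0001]
shift 2 [-0.0003, -0.0005, 0.058] at [0.3876 0.3371 0.101 ] t 2.5
```

View pics/w1.png

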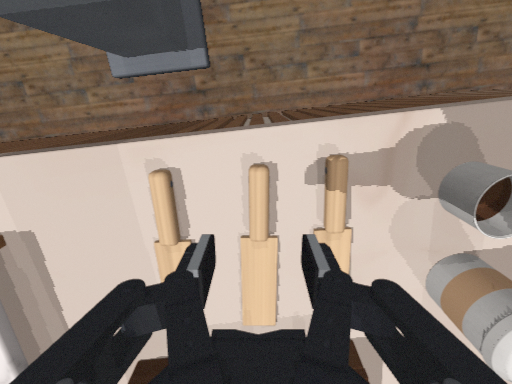

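Fingers straddle the scraper (handle at column 259, pads at 205 and 317). Descending.

Request:
drive_tool --translation '[[0,0,0.038],[0,0,0.038],[0,0,0.025],[0,0,0.015],[0,0,0],[0,0,0]]' --delta_rot '[[0,0,0],[0,0,0],[0,0,0],[0,0,0],[0,0,0],[0,0,0]]'

```text
t: 3.15
tool_pos: [0.3882, 0.3371, 0.0142]
ee_rot: [0.054, 0.999, 0.001, 0.001]
ft_force: [-0.1, 0.2, -0.0]
gripper_width: 0.601
gripper_force: 0.0
```

Request:
drive_tool --translation '[[0,0,0],[0,0,0],[0,0,0],[0,0,0],[0,0,0],[0,0,0],[0,0,0],[0,0,0]]' --delta_rot '[[0,0,0],[0,0,0],[0,0,0],[0,0,0],[0,0,0],[0,0,0],[0,0,0],[0,0,0]]' --hand 0

```text
t: 3.95
tool_pos: [0.3879, 0.3361, 0.0131]
ee_rot: [0.054, 0.999, -0.0, -0.0]
ft_force: [0.5, -0.7, -0.2]
gripper_width: -0.0
gripper_force: 0.0
```

Request:
drive_tool --translation '[[0,0,-0.02],[0,0,-0.04],[0,0,-0.04],[0,0,-0.04],[0,0,0],[0,0,0],[0,0,0]]' --delta_rot '[[0,0,0],[0,0,0],[0,0,0],[0,0,0],[0,0,0],[0,0,0],[0,0,0]]'

```text
t: 4.65
tool_pos: [0.3872, 0.3356, 0.1167]
ee_rot: [0.054, 0.999, -0.001, -0.001]
ft_force: [-0.9, -0.0, -0.2]
gripper_width: 0.004
gripper_force: 0.0
```

Run:
```python
from h import *
im,d=grab_frame('wrist'); P=cloud('wrist',d); save('w2',im)
s=env.read_state(); print(s['tool_pos'],s['gripper_width'],s['gripper_force'])
im,d=grab_frame('top'); P=cloud('top',d); save('t2',im)
hsv=cv2.cvtColor(im,cv2.COLOR_RGB2HSV)
m=(hsv[...,0]>8)&(hsv[...,0]<24)&(hsv[...,1]>95)&(hsv[...,2]>110)&(P[...,2]>.07)&(P[...,2]<.2)&(abs(P[...,0]-.47)<.14)&(abs(P[...,1]-.32)<.06)
Q=P[m]; print(len(Q),rect(Q[:,:2]))
for x in np.arange(.36,.58,.02):
    q=Q[abs(Q[:,0]-x)<.01]
    if len(q): print(round(x,2),len(q),np.round(np.median(q,0),4),np.round(np.ptp(q[:,1]),3))
for Q in tools(P,im): print(rect(Q[:,:2]),len(Q))
```

```text
[0.38701225 0.33540179 0.11635596] 0.0036112413134190228 0.0
0 (array([0., 0.]), array([0., 0.]), 0.0)
(array([490.6, 326.4]), array([140.1,  37.3]), -6.6) 497
(array([491.1, 407.5]), array([92.8, 38.2]), -3.5) 310
(array([435.2, 237.6]), array([146.9,  36.6]), -4.2) 414
```

View pics/w2.png

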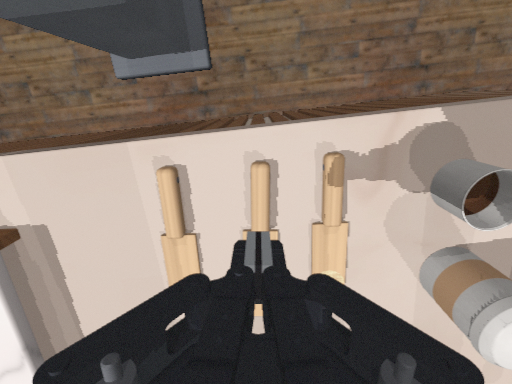

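The grip closed empty: the view shows closed fingertips at about (258, 235), near the handle/blade joint at row 232. I check the TCP projection and the depth of the fingers.

Run:
```python
from h import *
c=get_calibration('wrist'); K=c['camera_matrix'];E=c['extrinsics']; s=env.read_state()
print(np.round(np.linalg.inv(E),3).tolist(), s['tool_pos'])
Rt=R.from_quat(s['ee_rot']).as_matrix()
for z in [-.02,-.008,0,.011]:
    p=E[:3,:3]@(s['tool_pos']+Rt[:,2]*z)+E[:3,3]; q=K@p; print(z,q[:2]/q[2],p[2])
im,d=grab_frame('wrist'); P=cloud('wrist',d)
for (u,v) in [(250,240),(266,240),(255,237),(260,170),(260,200),(260,220),(258,233),(258,310),(175,200),(333,200)]: print(u,v,d[v,u],np.round(P[v,u],4))
T=np.load('top0.npz'); Q=tools(T['P'],T['im'])
for q in Q: print(np.round([q[:,0].min(),q[:,0].max(),q[q[:,2]>.013][:,0].max()],3))
```

```text
[[0.108, 0.942, 0.317, 0.307], [0.994, -0.102, -0.036, 0.343], [-0.001, 0.319, -0.948, 0.275], [0.0, 0.0, 0.0, 1.0]] [0.38701992 0.33542946 0.11631538]
-0.02 [259.68820597 245.35543574] 0.15690348527747564
-0.008 [259.54808789 235.54991378] 0.16826707000016547
0 [259.46473686 229.71697424] 0.17584279314862536
0.011 [259.36120011 222.47142894] 0.18625941247775774
250 240 0.14443901 [0.3775 0.3312 0.1465]
266 240 0.1438762 [0.3782 0.3399 0.147 ]
255 237 0.14802033 [0.378  0.3339 0.1428]
260 170 0.26287875 [0.3714 0.3382 0.0193]
260 200 0.27452013 [0.4033 0.3348 0.0178]
260 220 0.28099567 [0.4255 0.3324 0.0185]
258 233 0.15193914 [0.3779 0.3355 0.1386]
258 310 0.33369717 [0.5536 0.3163 0.0063]
175 200 0.27657497 [0.3945 0.247  0.016 ]
333 200 0.2747787 [0.4116 0.4096 0.0175]
[0.366 0.56  0.553]
[0.365 0.537 0.494]
[0.362 0.51  0.466]
```

Run:
```python
from h import *
im,d=grab_frame('scene'); P=cloud('scene',d); save('s3',im)
m=(abs(P[...,0]-.387)<.06)&(abs(P[...,1]-.336)<.08)&(P[...,2]>.05)&(P[...,2]<.25)
v,u=np.where(m); print(m.sum(),u.min(),u.max(),v.min(),v.max())
o=np.argsort(P[m][:,2])[:12]; print(np.round(P[m][o],3))
u0,v0=int(u.mean()),int(v.mean())
cv2.imwrite('pics/s3c.png',cv2.resize(im[v0-60:v0+80,u0-80:u0+80,::-1],None,fx=4,fy=4,interpolation=cv2.INTER_CUBIC))
c=get_calibration('scene');E=c['extrinsics'];t=env.read_state()['tool_pos']
for z in [.011,0,-.022]:
    q=c['camera_matrix']@(E[:3,:3]@(t-[0,0,z])+E[:3,3]); q=q[:2]/q[2]; print(z,(q-[u0-80,v0-60])*4)
```

```text
385 171 194 145 176
[[0.39  0.33  0.135]
 [0.388 0.332 0.135]
 [0.378 0.332 0.137]
 [0.379 0.328 0.138]
 [0.379 0.332 0.14 ]
 [0.392 0.325 0.142]
 [0.375 0.337 0.143]
 [0.382 0.325 0.143]
 [0.377 0.334 0.144]
 [0.388 0.324 0.144]
 [0.374 0.33  0.144]
 [0.377 0.345 0.145]]
0.011 [338.04606777 331.70949969]
0 [335.98462292 320.75071941]
-0.022 [331.7770415  298.38293203]
```

View pics/s3c.png

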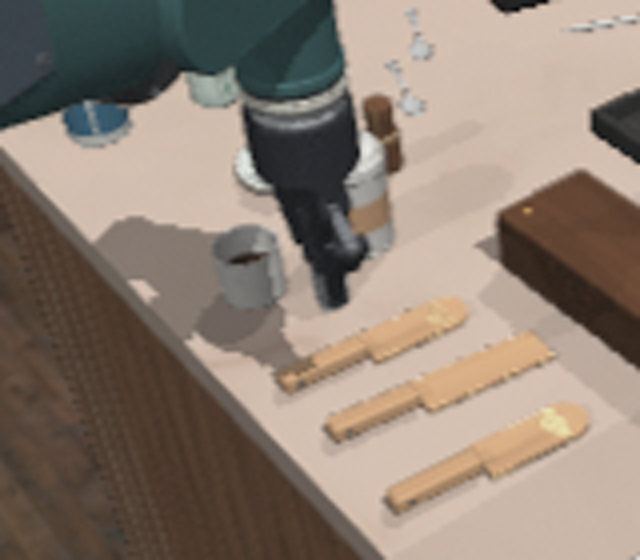

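The tips actually sit at z≈0.135–0.138 with the TCP reading 0.116, so they are about 19 mm behind the reported TCP, not 11 mm ahead (roughly 30 mm bias). The scene crop agrees, with the tip at about row 303. I reopen and go 29 mm deeper, watching the force.

```bash
python3 -c "
from h import *
plan([.388,.3363,-.008],-6.2)"
```

```text
rot 1 [-0.0003, -0.0003, -0.0001]
shift 3 [-0.0003, 0.0003, 0.0554] at [0.3873 0.3356 0.1167] t 4.8
```

Request:
drive_tool --translation '[[0,0,0],[0,0,0],[0,0,0],[0,0,0],[0,0,0.04],[0,0,0.04],[0,0,0.04],[0,0,0.02],[0,0,0.018],[0,0,0],[0,0,0]]' --delta_rot '[[0,0,0],[0,0,0],[0,0,0],[0,0,0],[0,0,0],[0,0,0],[0,0,0],[0,0,0],[0,0,0],[0,0,0],[0,0,0]]' --hand 0.6

```text
t: 5.95
tool_pos: [0.3884, 0.3364, 0.0002]
ee_rot: [0.054, 0.999, 0.0, 0.0]
ft_force: [-0.0, -1.1, -0.4]
gripper_width: 0.599
gripper_force: 0.0
```

Request:
drive_tool --translation '[[0,0,0.01],[0,0,0.009],[0,0,0]]' --delta_rot '[[0,0,0],[0,0,0],[0,0,0]]'

```text
t: 6.25
tool_pos: [0.3874, 0.3357, -0.0154]
ee_rot: [0.054, 0.999, -0.0, -0.001]
ft_force: [0.7, 0.7, -0.0]
gripper_width: 0.6
gripper_force: 0.0
```

Request:
drive_tool --translation '[[0,0,0],[0,0,0],[0,0,0],[0,0,0],[0,0,0],[0,0,0],[0,0,0],[0,0,0]]' --delta_rot '[[0,0,0],[0,0,0],[0,0,0],[0,0,0],[0,0,0],[0,0,0],[0,0,0],[0,0,0]]' --hand 0

```text
t: 7.05
tool_pos: [0.3883, 0.3364, -0.0141]
ee_rot: [0.054, 0.999, 0.0, 0.0]
ft_force: [0.4, 0.5, 3.8]
gripper_width: 0.216
gripper_force: 61.5
```

Request:
drive_tool --translation '[[0,0,-0.02],[0,0,-0.04],[0,0,-0.04],[0,0,-0.04],[0,0,-0.04],[0,0,0],[0,0,0],[0,0,0]]' --delta_rot '[[0,0,0],[0,0,0],[0,0,0],[0,0,0],[0,0,0],[0,0,0],[0,0,0],[0,0,0]]'

```text
t: 7.85
tool_pos: [0.3867, 0.3352, 0.118]
ee_rot: [0.054, 0.999, -0.001, -0.002]
ft_force: [0.0, 0.4, -1.0]
gripper_width: 0.216
gripper_force: 61.0
```

```bash
cat >> h.py <<'E'
def held(cam,im,P):
    """blade of the held tool in the TCP-aligned frame: x along blade from TCP, y left, z rel. to TCP; P points of wood colour"""
    s=env.read_state(); t=s['tool_pos']; u=-R.from_quat(s['ee_rot']).as_matrix()[:,0]; u[2]=0; u/=np.linalg.norm(u); v=np.array([-u[1],u[0],0])
    hsv=cv2.cvtColor(im,cv2.COLOR_RGB2HSV); m=(hsv[...,0]>8)&(hsv[...,0]<26)&(hsv[...,1]>85)&(hsv[...,2]>90)
    L=np.stack([(P-t)@u,(P-t)@v,P[...,2]-t[2]],-1)
    m&=(L[...,0]>-.04)&(L[...,0]<.24)&(abs(L[...,1])<.04)&(abs(L[...,2]-.03)<.045)
    Q=L[m]; print(cam,len(Q),'x',np.round(np.percentile(Q[:,0],[0,.5,99.5,100]),4))
    for a in np.arange(.0,.2,.02):
        q=Q[abs(Q[:,0]-a)<.01]
        if len(q)>5: print('  x%.2f y[%.1f %.1f] z %.1f'%(a,*(1000*np.percentile(q[:,1],[2,98])),1000*np.median(q[:,2])))
E
python3 - <<'E'
from h import *
print(env.read_state()['tool_pos'])
for n in ['top','wrist','scene']:
    im,d=grab_frame(n); P=cloud(n,d); save(n+'4',im); held(n,im,P)
    if n=='top':
        for Q in tools(P,im): print(rect(Q[:,:2]),len(Q))
E
```

```text
[0.38667944 0.33520815 0.11802532]
top 579 x [0.049  0.0538 0.1728 0.1734]
  x0.06 y[-17.0 11.2] z 21.1
  x0.08 y[-18.5 18.3] z 20.2
  x0.10 y[-18.2 17.9] z 20.1
  x0.12 y[-18.2 18.0] z 19.5
  x0.14 y[-18.3 18.0] z 19.8
  x0.16 y[-18.2 19.4] z 19.6
  x0.18 y[-17.8 16.9] z 18.3
(array([491.4, 407.4]), array([93.1, 36.6]), -2.3) 317
(array([434.8, 238. ]), array([147. ,  36.7]), -4.7) 423
wrist 2727 x [-0.023  -0.0226  0.0628  0.0683]
  x0.00 y[-10.0 8.0] z 31.2
  x0.02 y[-10.2 9.3] z 30.5
  x0.04 y[-10.2 8.4] z 29.8
  x0.06 y[-16.9 14.5] z 18.6
scene 409 x [-0.0246 -0.0222  0.1741  0.1748]
  x0.02 y[-10.3 1.9] z 28.4
  x0.04 y[-9.6 5.4] z 30.4
  x0.06 y[-17.9 15.3] z 21.2
  x0.08 y[-18.6 15.9] z 21.1
  x0.10 y[-18.6 15.7] z 21.0
  x0.12 y[-17.8 18.8] z 21.0
  x0.14 y[-17.7 16.6] z 21.2
  x0.16 y[-20.3 21.4] z 20.0
  x0.18 y[-13.1 20.1] z 20.3
```

View pics/scene4.png

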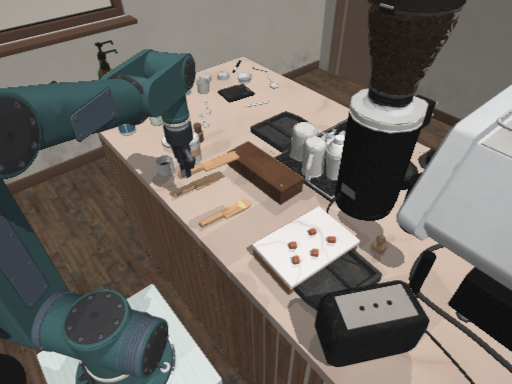

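Scraper is held level: tip about 175 mm and joint about 55 mm ahead of the TCP, underside about 14 mm above it. The servers have not moved. Now over to the board.

```bash
python3 -c "
from h import *
plan([.4268,.0301,.08],-4.0)"
```

```text
rot 1 [-0.0004, -0.0005, -0.0062]
shift 7 [-0.0116, -0.0575, 0.0073] at [0.387  0.3354 0.1183] t 8.0
```

Request:
drive_tool --translation '[[0,0,0],[-0.009,-0.045,0.0055],[-0.009,-0.045,0.0055],[-0.009,-0.045,0.0055],[-0.009,-0.045,0.0055],[-0.009,-0.045,0.0055],[-0.009,-0.045,0.0055],[-0.009,-0.045,0.0055],[-0.009,-0.045,0.0055],[-0.009,-0.0425,0.007],[0,0,0],[0,0,0],[0,0,0]]' --delta_rot '[[0,0,-0.0062],[0,0,0],[0,0,0],[0,0,0],[0,0,0],[0,0,0],[0,0,0],[0,0,0],[0,0,0],[0,0,0],[0,0,0],[0,0,0],[0,0,0]]'

```text
t: 9.3
tool_pos: [0.4272, 0.0314, 0.0818]
ee_rot: [0.035, 0.999, 0.0, -0.0]
ft_force: [0.2, -0.2, -1.5]
gripper_width: 0.214
gripper_force: 61.0
```

Run:
```python
from h import *
im,d=grab_frame('scene'); P=cloud('scene',d); save('s5',im); held('scene',im,P)
b=(abs(P[...,2]-.048)<.008)&(im.min(-1)>150)&(abs(P[...,0]-.53)<.16)&(abs(P[...,1]+.03)<.14); print(np.median(P[b][:,2]))
plan([.4268,.0301,.037],-4.0)
```

```text
scene 453 x [-0.0243 -0.0233  0.173   0.1736]
  x0.06 y[-18.9 16.9] z 21.3
  x0.08 y[-18.5 16.8] z 21.7
  x0.10 y[-18.3 17.2] z 21.2
  x0.12 y[-18.8 17.3] z 21.4
  x0.14 y[-19.4 17.0] z 21.4
  x0.16 y[-17.6 18.2] z 21.3
  x0.18 y[-16.7 11.5] z 20.1
0.04989828385258899
rot 1 [0.0001, -0.0001, 0.0002]
shift 1 [0.0005, -0.002, 0.0599] at [0.4273 0.0316 0.082 ] t 9.3
```

Request:
drive_tool --translation '[[0,-0.001,0.03],[0,-0.001,0.025],[0,0,0.006],[0,0,0],[0,0,0]]' --delta_rot '[[0,0,0],[0,0,0],[0,0,0],[0,0,0],[0,0,0]]'

```text
t: 9.85
tool_pos: [0.4281, 0.0297, 0.0373]
ee_rot: [0.034, 0.999, 0.0, 0.001]
ft_force: [0.9, -0.5, -0.5]
gripper_width: 0.211
gripper_force: 61.0
```

Request:
drive_tool --translation '[[0,0,0.001],[0,0,0.001],[0,0,0]]' --delta_rot '[[0,0,0],[0,0,0],[0,0,0]]'

```text
t: 10.15
tool_pos: [0.4277, 0.0292, 0.0353]
ee_rot: [0.035, 0.999, 0.0, 0.0]
ft_force: [0.1, 0.9, -1.0]
gripper_width: 0.221
gripper_force: 61.0
```

Request:
drive_tool --translation '[[0,0,0.0015],[0,0,0],[0,0,0]]' --delta_rot '[[0,0,0],[0,0,0],[0,0,0]]'

```text
t: 10.45
tool_pos: [0.4276, 0.0292, 0.0339]
ee_rot: [0.035, 0.999, 0.0, 0.0]
ft_force: [1.0, -0.4, 0.2]
gripper_width: 0.219
gripper_force: 61.2
```

Request:
drive_tool --translation '[[0,0,0.001],[0,0,0],[0,0,0]]' --delta_rot '[[0,0,0],[0,0,0],[0,0,0]]'

```text
t: 10.75
tool_pos: [0.4277, 0.0292, 0.0339]
ee_rot: [0.035, 0.999, -0.0, 0.0]
ft_force: [-2.0, -1.1, 5.3]
gripper_width: 0.213
gripper_force: 61.8
```

Contact at 5 N. I add a little more pressure and sweep.

Request:
drive_tool --translation '[[0,0,0.0008],[0,-0.006,0],[0,-0.0067,0],[0,-0.0067,0],[0,-0.0067,0],[0,-0.0067,0],[0,-0.0067,0],[0,-0.0067,0],[0,-0.0067,0],[0,-0.0067,0],[0,0,0]]' --delta_rot '[[0,0,0],[0,0,0],[0,0,0],[0,0,0],[0,0,0],[0,0,0],[0,0,0],[0,0,0],[0,0,0],[0,0,0],[0,0,0]]'

```text
t: 11.85
tool_pos: [0.4257, -0.0157, 0.0339]
ee_rot: [0.035, 0.999, 0.0, 0.002]
ft_force: [0.5, -0.4, 5.8]
gripper_width: 0.217
gripper_force: 61.8
```

Run:
```python
from h import *
im,d=grab_frame('top'); P=cloud('top',d); save('t6',im); held('top',im,P)
cv2.imwrite('pics/t6c.png',cv2.resize(im[140:260,270:430,::-1],None,fx=4,fy=4,interpolation=cv2.INTER_CUBIC))
```

```text
top 497 x [0.0574 0.0602 0.1704 0.1712]
  x0.06 y[-32.7 18.6] z 22.8
  x0.08 y[-29.8 17.6] z 21.3
  x0.10 y[-16.3 18.9] z 21.0
  x0.12 y[-15.6 17.8] z 20.1
  x0.14 y[-30.7 18.5] z 20.8
  x0.16 y[-15.7 19.6] z 21.0
```

View pics/t6c.png

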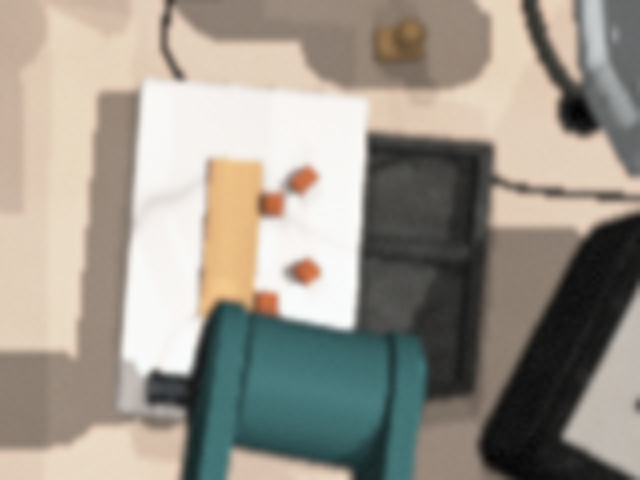

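The sweep works: two pieces sit against the blade's leading edge (crop (270, 203), (265, 303)), and all lie within the blade span. Continuing to past the edge.

Request:
drive_tool --translation '[[0,-0.0067,0],[0,-0.0067,0],[0,-0.0067,0],[0,-0.0067,0],[0,-0.0067,0],[0,-0.0067,0],[0,-0.0067,0],[0,-0.0067,0],[0,-0.0067,0],[0,-0.0067,0],[0,0,0]]' --delta_rot '[[0,0,0],[0,0,0],[0,0,0],[0,0,0],[0,0,0],[0,0,0],[0,0,0],[0,0,0],[0,0,0],[0,0,0],[0,0,0]]'

```text
t: 13.0
tool_pos: [0.4222, -0.0659, 0.0339]
ee_rot: [0.035, 0.999, -0.0, 0.002]
ft_force: [-0.4, 1.3, 6.2]
gripper_width: 0.221
gripper_force: 61.9
```

Request:
drive_tool --translation '[[0,-0.0067,0],[0,-0.0067,0],[0,-0.0067,0],[0,-0.0067,0],[0,-0.0067,0],[0,-0.0067,0],[0,-0.0067,0],[0,-0.0067,0],[0,-0.0067,0],[0,-0.0067,0],[0,0,0],[0,0,0],[0,0,0]]' --delta_rot '[[0,0,0],[0,0,0],[0,0,0],[0,0,0],[0,0,0],[0,0,0],[0,0,0],[0,0,0],[0,0,0],[0,0,0],[0,0,0],[0,0,0],[0,0,0]]'

```text
t: 14.3
tool_pos: [0.4186, -0.1162, 0.0339]
ee_rot: [0.035, 0.999, -0.001, 0.002]
ft_force: [-0.6, -0.2, 5.8]
gripper_width: 0.218
gripper_force: 61.9
```

Run:
```python
from h import *
im,d=grab_frame('top'); P=cloud('top',d); save('t7',im); held('top',im,P)
cv2.imwrite('pics/t7c.png',cv2.resize(im[140:260,270:430,::-1],None,fx=4,fy=4,interpolation=cv2.INTER_CUBIC))
```

```text
top 584 x [0.0227 0.0281 0.1714 0.1728]
  x0.02 y[1.9 8.1] z 31.9
  x0.04 y[-8.6 9.3] z 32.4
  x0.06 y[-18.6 17.8] z 20.3
  x0.08 y[-18.2 18.2] z 20.4
  x0.10 y[-18.8 18.6] z 21.1
  x0.12 y[-28.7 17.5] z 21.3
  x0.14 y[-16.9 18.8] z 21.0
  x0.16 y[-18.9 17.3] z 20.5
  x0.18 y[-8.9 14.0] z 19.7
```

View pics/t7c.png

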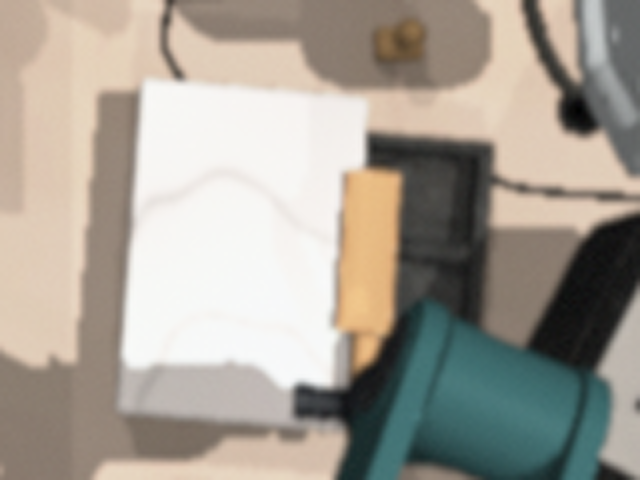

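The board is clear in view. Lift away and check the tray.

Request:
drive_tool --translation '[[0,0,-0.01],[0,0,-0.03],[0,0,-0.04],[0,0,-0.04],[0,0.03,0],[0,0.05,0],[0,0.05,0],[0,0.05,0],[0,0.05,0],[0,0.05,0],[0,0.05,0],[0,0.05,0],[0,0,0],[0,0,0],[0,0,0]]' --delta_rot '[[0,0,0],[0,0,0],[0,0,0],[0,0,0],[0,0,0],[0,0,0],[0,0,0],[0,0,0],[0,0,0],[0,0,0],[0,0,0],[0,0,0],[0,0,0],[0,0,0],[0,0,0]]'

```text
t: 15.85
tool_pos: [0.4369, 0.1678, 0.1222]
ee_rot: [0.035, 0.999, -0.0, -0.0]
ft_force: [0.9, -1.0, -0.7]
gripper_width: 0.216
gripper_force: 61.0
```

Run:
```python
from h import *
im,d=grab_frame('top'); P=cloud('top',d); save('t8',im); held('top',im,P)
hsv=cv2.cvtColor(im,cv2.COLOR_RGB2HSV)
m=((hsv[...,0]<12)&(hsv[...,1]>110)&(abs(P[...,0]-.53)<.15)&(P[...,1]<.08)&(P[...,1]>-.3)&(P[...,2]<.1)).astype(np.uint8)
k,l,st,_=cv2.connectedComponentsWithStats(m)
for i in range(1,k):
    if st[i,4]>5: print('piece',st[i],np.round(np.median(P[l==i],0),3))
for Q in tools(P,im): print(rect(Q[:,:2]),len(Q))
cv2.imwrite('pics/t8c.png',cv2.resize(im[100:280,80:430,::-1],None,fx=2.2,fy=2.2,interpolation=cv2.INTER_CUBIC))
for n in ['rack','slot_1']: print(n,[(round(float(r['p']),2),np.round(r['position'],3).tolist()) for r in models.tip_of('top',n)])
# rack front edge
m=(abs(P[...,2]-.061)<.006)&(hsv[...,1]>100)&(abs(P[...,0]-.655)<.08)&(abs(P[...,1]-.295)<.17); print('rack',rect(P[m][:,:2]),m.sum())
```

```text
top 551 x [0.0595 0.0614 0.1719 0.1728]
  x0.06 y[-8.1 17.8] z 20.5
  x0.08 y[-17.2 18.6] z 20.6
  x0.10 y[-18.3 18.3] z 19.6
  x0.12 y[-18.3 19.6] z 20.1
  x0.14 y[-17.5 19.2] z 19.9
  x0.16 y[-18.3 20.4] z 19.8
  x0.18 y[-16.7 18.2] z 19.5
piece [361 183   4  16  55] [ 0.571 -0.135  0.02 ]
piece [362 204   7   8  50] [ 0.519 -0.142  0.018]
piece [359 215   4   8  24] [ 0.485 -0.129  0.022]
piece [361 224   9   8  56] [ 0.461 -0.141  0.018]
(array([451.1, 409. ]), array([172.8,  39.2]), -2.4) 501
(array([513.9, 235. ]), array([41.4, 31.9]), -31.5) 105
rack [(0.78, [0.657, 0.294, -0.001])]
slot_1 [(0.97, [0.602, 0.33, 0.039]), (0.93, [0.605, 0.191, 0.04]), (0.91, [0.609, 0.257, 0.039])]
rack (array([651.6, 294.5]), array([275.3, 100.9]), -88.9) 2995
```

View pics/t8c.png

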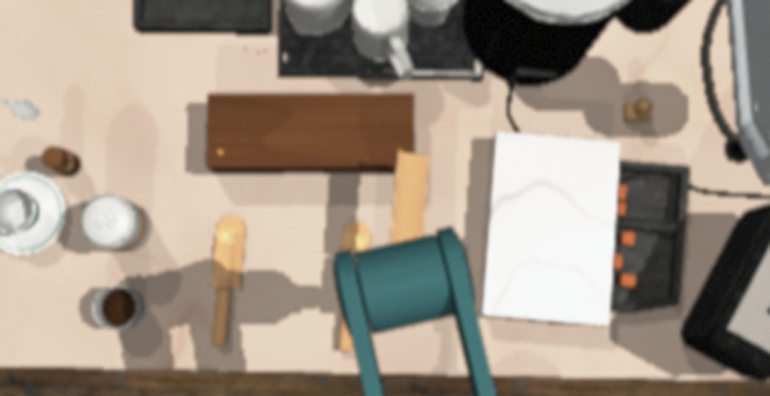

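All five pieces are in the tray (red in crop at (622, 190–210), (628, 238), (617, 262), (628, 280)). Now measure the rack precisely.

Run:
```python
from h import *
for n in ['top','scene']:
    D=np.load(n+'0.npz'); P,im=D['P'],D['im']; hsv=cv2.cvtColor(im,cv2.COLOR_RGB2HSV)
    m=(abs(P[...,2]-.062)<.005)&(hsv[...,1]>100)&(hsv[...,2]<150)&(abs(P[...,0]-.655)<.075)&(abs(P[...,1]-.295)<.17)
    Q=P[m]; e=[];f=[]
    for y in np.arange(.17,.42,.01):
        q=Q[abs(Q[:,1]-y)<.005]
        if len(q)>8: e.append((y,np.percentile(q[:,0],3),np.percentile(q[:,0],97)))
    e=np.array(e); a=np.polyfit(e[:,0],e[:,1],1); b=np.polyfit(e[:,0],e[:,2],1)
    print(n,'front slope deg',-np.degrees(a[0]),'x at .295',np.polyval(a,.295),'back',-np.degrees(b[0]),np.polyval(b,.295), 'y range',np.percentile(Q[:,1],[.5,99.5]), np.std(e[:,1]-np.polyval(a,e[:,0])))
# slot mouths seen by scene: dark pixels on front face
im,d=grab_frame('scene')
S=[]
for n in ['top','scene']:
    r=[x['position'] for x in models.tip_of(n,'slot_1') if x['p']>.4]; print(n,np.round(sorted(r,key=lambda p:-p[1]),4).tolist())
```

```text
top front slope deg 0.8313012635977843 x at .295 0.6046289195981367 back 1.6181704045835725 0.6973643801156645 y range [0.15691037 0.43036833] 0.0012826598332743443
scene front slope deg 1.2077076561194444 x at .295 0.60471877084356 back 2.0701487341380562 0.6963991554589034 y range [0.15595064 0.42675357] 0.0009004864520746467
top [[0.6025, 0.3299, 0.0388], [0.6086, 0.2574, 0.0387], [0.6054, 0.1907, 0.0399]]
scene [[0.6054, 0.328, 0.0386], [0.6074, 0.26, 0.0373], [0.6073, 0.1898, 0.0394]]
```

```bash
python3 -c "
from h import *
plan([.405,.3237,.10],1.4)"
```

```text
rot 1 [0.0, 0.0, -0.0152]
shift 4 [0.0095, 0.0522, 0.0075] at [0.4373 0.1679 0.1225] t 16.1
```

Request:
drive_tool --translation '[[0,0,0],[0.0095,0.0522,0.0075],[0.0095,0.0522,0.0075],[0.0095,0.0522,0.0075],[0.0095,0.0522,0.0075],[0,0,0],[0,0,0],[0,0,0.04],[0,0,0.04],[0,0,0.01],[0,0,0],[0,0,0]]' --delta_rot '[[0,0,-0.0152],[0,0,0],[0,0,0],[0,0,0],[0,0,0],[0,0,0],[0,0,0],[0,0,0],[0,0,0],[0,0,0],[0,0,0],[0,0,0]]'

```text
t: 17.35
tool_pos: [0.4058, 0.3244, 0.0339]
ee_rot: [-0.012, 1.0, 0.001, 0.001]
ft_force: [0.2, 0.4, -0.2]
gripper_width: 0.218
gripper_force: 61.0
```

Run:
```python
from h import *
im,d=grab_frame('scene'); P=cloud('scene',d); save('s9',im); held('scene',im,P)
im,d=grab_frame('top'); P=cloud('top',d); save('t9',im); held('top',im,P)
plan([.405,.3237,.029],1.4)
```

```text
scene 551 x [-0.0258 -0.0243  0.2399  0.24  ]
  x0.02 y[-9.4 -5.6] z 26.5
  x0.04 y[-9.5 2.6] z 29.5
  x0.06 y[-17.6 20.4] z 21.5
  x0.08 y[-19.1 20.1] z 21.6
  x0.10 y[-18.8 18.5] z 21.5
  x0.12 y[-19.1 16.9] z 22.0
  x0.14 y[-18.7 16.1] z 21.1
  x0.16 y[-17.5 19.4] z 21.4
  x0.18 y[-17.3 21.2] z 20.9
top 815 x [0.057  0.0627 0.2399 0.24  ]
  x0.06 y[-18.0 -6.4] z 19.6
  x0.08 y[-17.8 17.9] z 19.7
  x0.10 y[-17.6 17.6] z 21.1
  x0.12 y[-17.5 17.9] z 19.8
  x0.14 y[-17.4 18.1] z 19.9
  x0.16 y[-17.2 18.3] z 20.2
  x0.18 y[-16.4 17.1] z 20.7
rot 1 [0.0003, 0.0005, 0.0001]
shift 1 [0.0015, -0.0017, 0.0074] at [0.4061 0.325  0.0345] t 17.4
```

Request:
drive_tool --translation '[[0,-0.001,0.007],[0,0,0],[-0.012,0,0],[-0.012,0,0],[-0.012,0,0],[-0.012,0,0],[-0.012,0,0],[0,0,0],[0,0,0]]' --delta_rot '[[0,0,0],[0,0,0],[0,0,0],[0,0,0],[0,0,0],[0,0,0],[0,0,0],[0,0,0],[0,0,0]]'

```text
t: 18.35
tool_pos: [0.4497, 0.3248, 0.027]
ee_rot: [-0.013, 1.0, -0.0, -0.0]
ft_force: [0.1, -0.4, -0.6]
gripper_width: 0.215
gripper_force: 61.0
```

```bash
python3 -c "
from h import *
s=env.read_state();print(s['tool_pos'],s['ft_force'],s['moment'])
u=np.array([np.cos(np.radians(1.4)),np.sin(np.radians(1.4))])
print(np.array([.603,.3285])+u*(.09-.175))
im,d=grab_frame('scene'); P=cloud('scene',d); held('scene',im,P)
"
```

```text
[0.44974781 0.32482837 0.02700533] [ 0.10778221 -0.40237096 -0.61326041] [-0.01908618  0.09413278  0.01746082]
[0.51802537 0.32642326]
scene 661 x [-0.0246 -0.0226  0.2389  0.24  ]
  x0.02 y[-9.4 -5.0] z 26.8
  x0.04 y[-9.4 -0.5] z 29.1
  x0.06 y[-18.6 15.8] z 21.9
  x0.08 y[-18.9 16.5] z 21.2
  x0.10 y[-18.5 17.1] z 21.8
  x0.12 y[-19.1 18.7] z 21.6
  x0.14 y[-17.8 19.2] z 21.4
  x0.16 y[-38.4 38.7] z 35.7
  x0.18 y[-37.5 37.7] z 36.1
```

Tip is in the slot with no force. Continuing.

Request:
drive_tool --translation '[[-0.012,0,-0.001],[-0.012,0,0],[-0.012,0,0],[-0.012,0,0],[-0.012,0,0],[-0.012,0,0],[0,0,0],[0,0,0]]' --delta_rot '[[0,0,0],[0,0,0],[0,0,0],[0,0,0],[0,0,0],[0,0,0],[0,0,0],[0,0,0]]'

```text
t: 19.2
tool_pos: [0.5036, 0.3262, 0.0277]
ee_rot: [-0.013, 1.0, -0.0, -0.0]
ft_force: [-0.3, 0.3, -0.3]
gripper_width: 0.218
gripper_force: 61.0
```

Request:
drive_tool --translation '[[-0.005,0,0],[-0.004,0,0],[-0.003,0,0],[0,0,0],[0,0,0]]' --delta_rot '[[0,0,0],[0,0,0],[0,0,0],[0,0,0],[0,0,0]]'

```text
t: 19.7
tool_pos: [0.5125, 0.3265, 0.0279]
ee_rot: [-0.013, 1.0, 0.0, -0.0]
ft_force: [0.2, 0.2, -1.2]
gripper_width: 0.216
gripper_force: 61.0
```

Request:
drive_tool --translation '[[-0.003,0,0],[-0.003,0,0],[0,0,0],[0,0,0]]' --delta_rot '[[0,0,0],[0,0,0],[0,0,0],[0,0,0]]'

```text
t: 20.1
tool_pos: [0.5172, 0.3266, 0.0279]
ee_rot: [-0.013, 1.0, 0.0, 0.0]
ft_force: [0.0, 0.4, -1.6]
gripper_width: 0.213
gripper_force: 61.0
```

Request:
drive_tool --translation '[[-0.002,0,0],[-0.002,0,0],[0,0,0],[0,0,0]]' --delta_rot '[[0,0,0],[0,0,0],[0,0,0],[0,0,0]]'

```text
t: 20.5
tool_pos: [0.5177, 0.3268, 0.0273]
ee_rot: [-0.013, 1.0, -0.0, -0.003]
ft_force: [-6.5, -1.0, 0.3]
gripper_width: 0.215
gripper_force: 61.2
```

Request:
drive_tool --translation '[[-0.0015,0,0],[0,0,0.001],[0,0,0]]' --delta_rot '[[0,0,0],[0,0,0],[0,0,0]]'

```text
t: 20.8
tool_pos: [0.5177, 0.3268, 0.0264]
ee_rot: [-0.013, 1.0, -0.0, -0.004]
ft_force: [-9.0, 0.2, 3.0]
gripper_width: 0.214
gripper_force: 61.4
```

Request:
drive_tool --translation '[[0,0,0],[0,0,0],[0,0,0],[0,0,0],[0,0,0],[0,0,0]]' --delta_rot '[[0,0,0],[0,0,0],[0,0,0],[0,0,0],[0,0,0],[0,0,0]]' --hand 0.5

```text
t: 21.4
tool_pos: [0.5214, 0.3267, 0.0273]
ee_rot: [-0.013, 1.0, 0.0, 0.0]
ft_force: [-0.4, 0.4, 0.2]
gripper_width: 0.501
gripper_force: 0.0
```

Request:
drive_tool --translation '[[0,0,-0.015],[0,0,-0.03],[0,0,-0.04],[0,0,-0.04],[0,0,-0.03],[0.05,0,0],[0.05,0,0],[0.05,0,0],[0,0,0],[0,0,0]]' --delta_rot '[[0,0,0],[0,0,0],[0,0,0],[0,0,0],[0,0,0],[0,0,0],[0,0,0],[0,0,0],[0,0,0],[0,0,0]]'

```text
t: 22.4
tool_pos: [0.4087, 0.3241, 0.1447]
ee_rot: [-0.013, 1.0, 0.001, 0.001]
ft_force: [0.7, -0.6, 0.2]
gripper_width: 0.502
gripper_force: 0.0
```

```bash
cat >> h.py <<'E'
def look(tag):
    for n in ['top','scene']:
        im,d=grab_frame(n); P=cloud(n,d); save(n+tag,im)
        for Q in tools(P,im): 
            h=Q[(Q[:,2]>.0135)]
            print(n,rect(Q[:,:2]),len(Q),'z',np.round(np.percentile(Q[:,2],[10,90]),3),'x',np.round([Q[:,0].min(),Q[:,0].max()],3))
            for x in np.arange(.36,.56,.02):
                q=Q[abs(Q[:,0]-x)<.01]
                if len(q)>5: print('   %.2f y %.1f w %.0f z %.1f'%(x,1000*np.mean(np.percentile(q[:,1],[3,97])),1000*np.ptp(np.percentile(q[:,1],[1,99])),1000*np.median(q[:,2])))
        for t in ['server_a','server_a_tip','scraper','scraper_tip']: print(t,[(round(float(r['p']),2),np.round(r['position'],3).tolist()) for r in models.tip_of(n,t) if r['p']>.4])
E
python3 -c "
from h import *
look('10')"
```

```text
top (array([548.4, 331.2]), array([107. ,  46.3]), 0.6) 301 z [0.044 0.061] x [0.495 0.602]
   0.50 y 325.8 w 15 z 59.0
   0.52 y 326.3 w 16 z 57.6
   0.54 y 326.9 w 15 z 58.0
   0.56 y 327.8 w 15 z 57.9
top (array([500.8, 407.5]), array([73.3, 40.5]), 1.7) 224 z [0.003 0.01 ] x [0.464 0.537]
   0.46 y 421.5 w 10 z 8.4
   0.48 y 409.0 w 36 z 6.1
   0.50 y 406.4 w 39 z 6.3
   0.52 y 404.9 w 34 z 6.6
   0.54 y 404.7 w 25 z 6.7
top (array([435.1, 237.6]), array([147. ,  36.3]), -4.1) 418 z [0.004 0.019] x [0.362 0.509]
   0.36 y 242.5 w 15 z 17.0
   0.38 y 241.7 w 18 z 17.9
   0.40 y 240.4 w 15 z 17.5
   0.42 y 237.9 w 15 z 17.9
   0.44 y 235.9 w 33 z 5.9
   0.46 y 236.3 w 34 z 6.7
   0.48 y 233.6 w 34 z 6.3
   0.50 y 234.0 w 34 z 6.2
server_a [(0.89, [0.437, 0.233, -0.005]), (0.83, [0.442, 0.41, -0.001])]
server_a_tip [(0.64, [0.546, 0.408, 0.002]), (0.64, [0.601, 0.401, 0.043])]
scraper [(0.9, [0.577, 0.328, 0.04])]
scraper_tip [(0.72, [0.654, 0.293, -0.002])]
scene (array([550.9, 361.8]), array([110.6,  99.9]), -4.0) 178 z [0.01 0.06] x [0.493 0.604]
   0.50 y 324.1 w 18 z 58.6
   0.
[... 156 characters left out ...]
x [0.416 0.515]
   0.42 y 407.3 w 13 z 17.9
   0.44 y 405.0 w 23 z 10.4
   0.46 y 406.9 w 31 z 7.9
   0.48 y 404.2 w 34 z 8.2
   0.50 y 404.9 w 32 z 7.6
scene (array([432.7, 237.6]), array([144.2,  37.5]), -4.5) 265 z [0.006 0.02 ] x [0.361 0.503]
   0.36 y 238.6 w 12 z 19.2
   0.38 y 238.6 w 11 z 18.2
   0.40 y 236.5 w 12 z 17.8
   0.42 y 236.5 w 14 z 18.3
   0.44 y 235.9 w 35 z 8.8
   0.46 y 233.8 w 36 z 8.6
   0.48 y 231.7 w 32 z 8.2
   0.50 y 229.9 w 31 z 7.7
server_a [(0.82, [0.444, 0.411, -0.002]), (0.79, [0.443, 0.235, 0.002])]
server_a_tip [(0.89, [0.539, 0.404, 0.004]), (0.57, [0.526, 0.548, 0.001])]
scraper [(0.61, [0.573, 0.327, 0.036])]
scraper_tip [(0.42, [0.447, 0.415, 0.001])]
```

View pics/scene10.png

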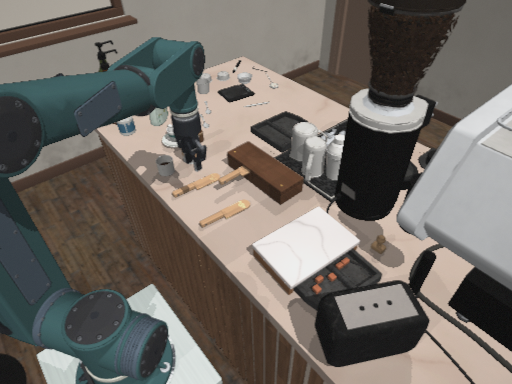

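Scraper is home in slot 2: its handle end is 110 mm in front of the mouth, and the pieces in the tray are visible near (330, 275). Next, server_a.

```bash
python3 -c "
from h import *
plan([.388,.4128,.07],-3)"
```

```text
rot 1 [-0.0, -0.0, 0.0124]
shift 3 [0.0114, 0.039, 0.0326] at [0.4091 0.3238 0.1432] t 22.9
```

Request:
drive_tool --translation '[[0,0,0],[0.0114,0.039,0.0326],[0.0114,0.039,0.0326],[0.0114,0.039,0.0326],[0,0,0],[0,0,0]]' --delta_rot '[[0,0,0.0124],[0,0,0],[0,0,0],[0,0,0],[0,0,0],[0,0,0]]'

```text
t: 23.5
tool_pos: [0.3872, 0.4127, 0.0691]
ee_rot: [0.025, 1.0, -0.001, -0.001]
ft_force: [-0.0, -0.7, -0.1]
gripper_width: 0.503
gripper_force: 0.0
```

Run:
```python
from h import *
plan([.388,.4128,-.014],-3)
im,d=grab_frame('wrist'); P=cloud('wrist',d)
for Q in tools(P,im,box=(.3,.45,.37,.45)):
  for x in np.arange(.36,.46,.02):
    q=Q[abs(Q[:,0]-x)<.01]
    if len(q)>5: print('   %.2f y %.1f w %.0f z %.1f'%(x,1000*np.mean(np.percentile(q[:,1],[3,97])),1000*np.ptp(np.percentile(q[:,1],[1,99])),1000*np.median(q[:,2])))
```

```text
rot 1 [-0.0003, -0.0002, 0.0002]
shift 2 [-0.0005, 0.0001, 0.0554] at [0.3872 0.4127 0.0691] t 23.5
```

Request:
drive_tool --translation '[[0,0,0.035],[0,0,0.035],[0,0,0.02],[0,0,0.012],[0,0,0.009],[0,0,0],[0,0,0]]' --delta_rot '[[0,0,0],[0,0,0],[0,0,0],[0,0,0],[0,0,0],[0,0,0],[0,0,0]]'

```text
t: 24.25
tool_pos: [0.3884, 0.4133, -0.0122]
ee_rot: [0.026, 1.0, 0.001, 0.001]
ft_force: [0.2, -0.2, -0.1]
gripper_width: 0.5
gripper_force: 0.0
```

Request:
drive_tool --translation '[[0,0,0],[0,0,0],[0,0,0],[0,0,0],[0,0,0],[0,0,0],[0,0,0]]' --delta_rot '[[0,0,0],[0,0,0],[0,0,0],[0,0,0],[0,0,0],[0,0,0],[0,0,0]]' --hand 0

```text
t: 24.95
tool_pos: [0.3885, 0.4136, -0.0118]
ee_rot: [0.026, 1.0, 0.001, 0.001]
ft_force: [0.0, -0.1, 6.5]
gripper_width: 0.214
gripper_force: 62.9
```

Request:
drive_tool --translation '[[0,0,-0.02],[0,0,-0.04],[0,0,-0.04],[0,0,-0.03],[0,0,0],[0,0,0],[0,0,0]]' --delta_rot '[[0,0,0],[0,0,0],[0,0,0],[0,0,0],[0,0,0],[0,0,0],[0,0,0]]'

```text
t: 25.65
tool_pos: [0.3866, 0.4119, 0.0824]
ee_rot: [0.026, 1.0, -0.001, -0.001]
ft_force: [-0.2, -0.3, -1.5]
gripper_width: 0.212
gripper_force: 62.2
```

Run:
```python
from h import *
for n in ['top','wrist','scene']:
    im,d=grab_frame(n); P=cloud(n,d); save(n+'11',im); held(n,im,P)
u=np.array([np.cos(np.radians(1.4)),np.sin(np.radians(1.4))])
t=np.array([.601,.3985])-u*(.022+.155); print(t)
plan([*t,.085],1.4)
```

```text
top 506 x [0.023  0.0271 0.2328 0.2387]
  x0.02 y[-9.8 -4.9] z 26.9
  x0.04 y[-9.7 7.0] z 28.6
  x0.06 y[-19.7 17.1] z 18.2
  x0.08 y[-18.7 18.1] z 18.2
  x0.10 y[-19.8 18.0] z 17.7
  x0.12 y[-19.7 17.6] z 17.7
  x0.14 y[-19.0 17.3] z 17.7
wrist 2630 x [-0.0241 -0.0238  0.0674  0.07  ]
  x0.00 y[-9.9 7.8] z 28.9
  x0.02 y[-10.5 8.6] z 28.3
  x0.04 y[-11.0 8.4] z 27.5
  x0.06 y[-17.2 14.4] z 16.5
scene 298 x [-0.0253 -0.0251  0.1487  0.1528]
  x0.02 y[-10.3 2.5] z 28.9
  x0.04 y[-11.8 5.7] z 29.0
  x0.06 y[-20.6 12.1] z 20.0
  x0.08 y[-19.6 16.9] z 19.6
  x0.10 y[-21.0 16.6] z 19.2
  x0.12 y[-19.0 14.4] z 19.1
  x0.14 y[-17.9 12.8] z 19.0
[0.42405284 0.3941755 ]
rot 1 [-0.0004, -0.0004, -0.0122]
shift 1 [-0.049, -0.0251, -0.0034] at [0.3869 0.4121 0.0825] t 25.8
```

Request:
drive_tool --translation '[[0,0,0],[-0.025,-0.012,0],[-0.024,-0.012,0],[0,0,0],[0,0,0.035],[0,0,0.032],[0,0,0],[0,0,0]]' --delta_rot '[[0,0,-0.0122],[0,0,0],[0,0,0],[0,0,0],[0,0,0],[0,0,0],[0,0,0],[0,0,0]]'

```text
t: 26.6
tool_pos: [0.424, 0.3956, 0.0334]
ee_rot: [-0.012, 1.0, -0.001, -0.001]
ft_force: [1.1, 0.9, 0.3]
gripper_width: 0.212
gripper_force: 62.2
```

Run:
```python
from h import *
plan([.424,.3952,.031],1.4)
for n in ['top','scene']:
    im,d=grab_frame(n); P=cloud(n,d); held(n,im,P)
```

```text
rot 1 [-0.0002, -0.0003, 0.0001]
shift 1 [-0.0, -0.0005, 0.0032] at [0.424  0.3956 0.0334] t 26.6
top 901 x [0.0427 0.0502 0.2381 0.2398]
  x0.06 y[-20.6 9.6] z 16.4
  x0.08 y[-20.2 17.6] z 16.5
  x0.10 y[-20.2 18.4] z 15.9
  x0.12 y[-19.8 18.7] z 16.4
  x0.14 y[-18.3 15.6] z 16.7
  x0.18 y[-38.2 29.3] z 27.2
scene 479 x [-0.0261 -0.0249  0.239   0.24  ]
  x0.02 y[-10.3 -3.1] z 25.6
  x0.04 y[-11.1 4.0] z 27.7
  x0.06 y[-20.1 16.3] z 18.6
  x0.08 y[-19.6 15.1] z 18.8
  x0.10 y[-19.8 14.7] z 19.0
  x0.12 y[-20.1 13.3] z 18.9
  x0.14 y[-18.7 16.2] z 18.2
  x0.18 y[-37.8 28.1] z 27.4
```

Request:
drive_tool --translation '[[0,0,0.002],[0,0,0],[-0.012,0,0],[-0.012,0,0],[-0.012,0,0],[-0.012,0,0],[-0.012,0,0],[0,0,0],[0,0,0]]' --delta_rot '[[0,0,0],[0,0,0],[0,0,0],[0,0,0],[0,0,0],[0,0,0],[0,0,0],[0,0,0],[0,0,0]]'

```text
t: 27.6
tool_pos: [0.47, 0.3967, 0.0323]
ee_rot: [-0.012, 1.0, -0.0, -0.0]
ft_force: [-0.2, -0.5, -0.5]
gripper_width: 0.215
gripper_force: 62.2
```

Request:
drive_tool --translation '[[-0.012,0,0],[-0.012,0,0],[-0.012,0,0],[-0.012,0,0],[-0.012,0,0],[-0.008,0,0],[0,0,0],[0,0,0]]' --delta_rot '[[0,0,0],[0,0,0],[0,0,0],[0,0,0],[0,0,0],[0,0,0],[0,0,0],[0,0,0]]'

```text
t: 28.4
tool_pos: [0.5208, 0.398, 0.0324]
ee_rot: [-0.012, 1.0, -0.0, -0.0]
ft_force: [-0.4, -0.5, -0.2]
gripper_width: 0.213
gripper_force: 62.2
```

Request:
drive_tool --translation '[[-0.006,0,0],[-0.005,0,0],[-0.004,0,0],[0,0,0],[0,0,0]]' --delta_rot '[[0,0,0],[0,0,0],[0,0,0],[0,0,0],[0,0,0]]'

```text
t: 28.9
tool_pos: [0.5321, 0.3983, 0.0325]
ee_rot: [-0.012, 1.0, 0.0, -0.0]
ft_force: [0.1, 0.7, -0.6]
gripper_width: 0.211
gripper_force: 62.2
```

Request:
drive_tool --translation '[[-0.003,0,0],[-0.003,0,0],[0,0,0],[0,0,0]]' --delta_rot '[[0,0,0],[0,0,0],[0,0,0],[0,0,0]]'

```text
t: 29.3
tool_pos: [0.5367, 0.3984, 0.0326]
ee_rot: [-0.012, 1.0, 0.0, -0.0]
ft_force: [1.1, 0.6, -0.6]
gripper_width: 0.215
gripper_force: 62.2
```

Request:
drive_tool --translation '[[-0.002,0,0],[-0.002,0,0],[0,0,0],[0,0,0]]' --delta_rot '[[0,0,0],[0,0,0],[0,0,0],[0,0,0]]'

```text
t: 29.7
tool_pos: [0.5376, 0.3985, 0.0321]
ee_rot: [-0.012, 1.0, -0.0, -0.002]
ft_force: [-4.4, -1.0, 0.8]
gripper_width: 0.211
gripper_force: 62.4
```

Request:
drive_tool --translation '[[-0.002,0,0],[0,0,0.0015],[0,0,0.0015],[0,0,0]]' --delta_rot '[[0,0,0],[0,0,0],[0,0,0],[0,0,0]]'

```text
t: 30.1
tool_pos: [0.5376, 0.3986, 0.0299]
ee_rot: [-0.013, 1.0, -0.001, -0.004]
ft_force: [-10.3, -2.0, 3.5]
gripper_width: 0.216
gripper_force: 62.8
```

Request:
drive_tool --translation '[[0,0,0],[0,0,0],[0,0,0],[0,0,0],[0,0,0],[0,0,0]]' --delta_rot '[[0,0,0],[0,0,0],[0,0,0],[0,0,0],[0,0,0],[0,0,0]]' --hand 0.5

```text
t: 30.7
tool_pos: [0.5413, 0.3985, 0.0303]
ee_rot: [-0.012, 1.0, 0.0, 0.0]
ft_force: [-0.8, 0.1, 0.0]
gripper_width: 0.498
gripper_force: 0.0
```

Request:
drive_tool --translation '[[0,0,-0.015],[0,0,-0.03],[0,0,-0.04],[0,0,-0.04],[0,0,-0.03],[0.05,0,0],[0.05,0,0],[0.05,0,0],[0.03,0,0],[0,0,0],[0,0,0]]' --delta_rot '[[0,0,0],[0,0,0],[0,0,0],[0,0,0],[0,0,0],[0,0,0],[0,0,0],[0,0,0],[0,0,0],[0,0,0],[0,0,0]]'

```text
t: 31.8
tool_pos: [0.4065, 0.3956, 0.1478]
ee_rot: [-0.013, 1.0, 0.001, 0.001]
ft_force: [-0.1, -0.1, 0.4]
gripper_width: 0.499
gripper_force: 0.0
```

```bash
python3 -c "
from h import *
look('12')"
```

```text
top (array([560.7, 406.2]), array([90.8, 46.1]), -7.6) 225 z [0.047 0.062] x [0.515 0.606]
   0.52 y 396.8 w 16 z 56.9
   0.54 y 397.0 w 15 z 59.0
   0.56 y 398.2 w 16 z 57.9
top (array([548.4, 331.1]), array([107.1,  46.6]), 0.7) 303 z [0.044 0.061] x [0.495 0.602]
   0.50 y 325.9 w 15 z 58.1
   0.52 y 326.3 w 15 z 58.8
   0.54 y 326.9 w 15 z 59.0
   0.56 y 327.4 w 15 z 57.6
top (array([435. , 237.9]), array([146.8,  36.6]), -4.6) 416 z [0.004 0.02 ] x [0.362 0.509]
   0.36 y 242.5 w 15 z 16.8
   0.38 y 241.7 w 18 z 17.8
   0.40 y 240.4 w 15 z 18.1
   0.42 y 237.9 w 17 z 17.5
   0.44 y 235.9 w 35 z 7.6
   0.46 y 236.2 w 34 z 6.6
   0.48 y 233.6 w 34 z 7.0
   0.50 y 233.9 w 35 z 7.1
server_a [(0.96, [0.436, 0.23, -0.002]), (0.57, [0.591, 0.403, 0.04])]
server_a_tip [(0.49, [0.578, 0.33, 0.04])]
scraper [(0.58, [0.575, 0.329, 0.042])]
scraper_tip []
scene (array([558.9, 391.7]), array([89.5, 35.1]), 12.4) 103 z [0.049 0.061] x [0.513 0.604]
   0.52 y 395.1 w 12 z 59.3
   0.54 y 393.6 w 13 z 58.7
   0.56 y 396.7 w 14 z 56.8
scene (array([549.6, 324.4]), array([110.2,  38.9]), 6.8) 159 z [0.047 0.06 ] x [0.494 0.603]
   0.50 y 322.2 w 12 z 58.7
   0.52 y 323.4 w 13 z 57.8
   0.54 y 323.9 w 12 z 58.3
   0.56 y 326.5 w 17 z 57.7
scene (array([433.1, 237.3]), array([144.9,  34.9]), -7.7) 268 z [0.006 0.02 ] x [0.36  0.503]
   0.36 y 238.7 w 14 z 16.8
   0.38 y 238.9 w 12 z 17.9
   0.40 y 235.7 w 12 z 18.2
   0.42 y 235.7 w 14 z 18.0
   0.44 y 233.8 w 31 z 8.6
   0.46 y 234.5 w 35 z 7.6
   0.48 y 231.1 w 34 z 7.9
   0.50 y 230.7 w 30 z 7.2
server_a [(0.78, [0.444, 0.236, 0.003]), (0.5, [0.591, 0.402, 0.04])]
server_a_tip [(0.6, [0.538, 0.234, 0.0])]
scraper [(0.54, [0.572, 0.326, 0.035]), (0.48, [0.526, 0.547, 0.0])]
scraper_tip [(0.44, [0.522, 0.55, -0.001])]
```

Server_a is home in slot 1. Next server_b (unmoved).

```bash
python3 -c "
from h import *
plan([.386,.2403,.07],-4.3)"
```

```text
rot 1 [-0.0, -0.0, 0.0158]
shift 4 [0.0029, -0.052, 0.0255] at [0.4065 0.3951 0.1464] t 32.3
```

Request:
drive_tool --translation '[[0,0,0],[0.0029,-0.052,0.0255],[0.0029,-0.052,0.0255],[0.0029,-0.052,0.0255],[0.0029,-0.052,0.0255],[0,0,0],[0,0,0],[0,0,0]]' --delta_rot '[[0,0,0.0158],[0,0,0],[0,0,0],[0,0,0],[0,0,0],[0,0,0],[0,0,0],[0,0,0]]'

```text
t: 33.1
tool_pos: [0.3871, 0.2415, 0.0715]
ee_rot: [0.037, 0.999, 0.001, 0.001]
ft_force: [0.0, 0.1, 0.4]
gripper_width: 0.5
gripper_force: 0.0
```

Run:
```python
from h import *
plan([.386,.2403,-.013],-4.3)
im,d=grab_frame('wrist'); P=cloud('wrist',d)
for Q in tools(P,im,box=(.3,.45,.2,.28)):
  for x in np.arange(.36,.46,.02):
    q=Q[abs(Q[:,0]-x)<.01]
    if len(q)>5: print('   %.2f y %.1f w %.0f z %.1f'%(x,1000*np.mean(np.percentile(q[:,1],[3,97])),1000*np.ptp(np.percentile(q[:,1],[1,99])),1000*np.median(q[:,2])))
```

```text
rot 1 [0.0003, 0.0004, 0.0001]
shift 2 [0.0007, -0.0009, 0.0563] at [0.3871 0.2415 0.0715] t 33.1
```

Request:
drive_tool --translation '[[0,-0.001,0.035],[0,0,0.035],[0,0,0.022],[0,0,0.012],[0,0,0.009],[0,0,0],[0,0,0]]' --delta_rot '[[0,0,0],[0,0,0],[0,0,0],[0,0,0],[0,0,0],[0,0,0],[0,0,0]]'

```text
t: 33.85
tool_pos: [0.3866, 0.2402, -0.0138]
ee_rot: [0.037, 0.999, 0.0, 0.001]
ft_force: [0.8, -0.7, -0.1]
gripper_width: 0.498
gripper_force: 0.0
```

Request:
drive_tool --translation '[[0,0,0],[0,0,0],[0,0,0],[0,0,0],[0,0,0],[0,0,0],[0,0,0]]' --delta_rot '[[0,0,0],[0,0,0],[0,0,0],[0,0,0],[0,0,0],[0,0,0],[0,0,0]]' --hand 0

```text
t: 34.55
tool_pos: [0.3868, 0.2401, -0.0134]
ee_rot: [0.037, 0.999, 0.001, 0.001]
ft_force: [-0.4, 1.0, 5.7]
gripper_width: 0.214
gripper_force: 62.1
```

Request:
drive_tool --translation '[[0,0,-0.02],[0,0,-0.04],[0,0,-0.04],[0,0,-0.03],[0,0,0],[0,0,0],[0,0,0]]' --delta_rot '[[0,0,0],[0,0,0],[0,0,0],[0,0,0],[0,0,0],[0,0,0],[0,0,0]]'

```text
t: 35.25
tool_pos: [0.3845, 0.239, 0.0809]
ee_rot: [0.037, 0.999, -0.001, -0.002]
ft_force: [0.2, 0.1, -1.3]
gripper_width: 0.209
gripper_force: 61.4
```

Run:
```python
from h import *
for n in ['top','wrist','scene']:
    im,d=grab_frame(n); P=cloud(n,d); save(n+'13',im); held(n,im,P)
u=np.array([np.cos(np.radians(1.4)),np.sin(np.radians(1.4))])
t=np.array([.6055,.1887])-u*(.022+.155); print(t)
plan([*t,.085],1.4)
```

```text
top 376 x [0.0542 0.0569 0.2345 0.2368]
  x0.06 y[0.9 18.6] z 19.2
  x0.08 y[-17.0 18.2] z 19.1
  x0.10 y[-17.6 17.4] z 19.9
  x0.12 y[-16.0 18.4] z 19.9
  x0.14 y[-16.6 17.4] z 19.4
wrist 2776 x [-0.0265 -0.0262  0.0646  0.0683]
  x0.00 y[-9.9 7.8] z 30.5
  x0.02 y[-10.3 9.0] z 29.9
  x0.04 y[-10.3 8.9] z 29.3
  x0.06 y[-17.0 14.2] z 18.0
scene 357 x [-0.0279 -0.0273  0.2345  0.2365]
  x0.02 y[-9.2 -5.5] z 26.0
  x0.04 y[-9.4 5.8] z 30.6
  x0.06 y[-19.2 17.4] z 20.7
  x0.08 y[-19.0 16.6] z 20.7
  x0.10 y[-18.9 19.5] z 20.1
  x0.12 y[-17.4 19.1] z 19.9
  x0.14 y[-15.5 17.7] z 20.5
[0.42855284 0.1843755 ]
rot 1 [-0.0002, -0.0005, -0.0158]
shift 2 [-0.0283, -0.0372, -0.0026] at [0.3848 0.2391 0.0812] t 35.4
```

Request:
drive_tool --translation '[[0,0,0],[-0.0283,-0.037,0],[-0.0283,-0.037,0],[0,0,0],[0,0,0.035],[0,0,0.031],[0,0,0],[0,0,0]]' --delta_rot '[[0,0,-0.0158],[0,0,0],[0,0,0],[0,0,0],[0,0,0],[0,0,0],[0,0,0],[0,0,0]]'

```text
t: 36.2
tool_pos: [0.4288, 0.1853, 0.0328]
ee_rot: [-0.012, 1.0, -0.0, -0.001]
ft_force: [0.2, -0.4, -0.6]
gripper_width: 0.222
gripper_force: 61.4
```

Run:
```python
from h import *
plan([.4285,.185,.0297],1.4)
for n in ['top','scene']:
    im,d=grab_frame(n); P=cloud(n,d); held(n,im,P)
```

```text
rot 1 [-0.0, -0.0003, 0.0001]
shift 1 [0.0004, -0.0004, 0.0041] at [0.4288 0.1853 0.0328] t 36.2
top 926 x [0.057  0.0596 0.2398 0.24  ]
  x0.06 y[-18.2 20.0] z 18.1
  x0.08 y[-18.4 19.9] z 18.8
  x0.10 y[-18.6 19.8] z 19.3
  x0.12 y[-18.7 19.7] z 17.8
  x0.14 y[-15.9 16.7] z 17.5
  x0.18 y[-33.9 39.8] z 27.1
scene 584 x [-0.0297 -0.0273  0.2392  0.24  ]
  x0.02 y[-9.8 -6.2] z 21.9
  x0.04 y[-10.2 -5.7] z 24.9
  x0.06 y[-18.4 5.0] z 20.8
  x0.08 y[-18.3 16.0] z 20.3
  x0.10 y[-17.2 18.3] z 20.4
  x0.12 y[-17.2 17.3] z 20.4
  x0.14 y[-16.0 18.5] z 20.2
  x0.18 y[-33.1 37.3] z 28.5
```

Request:
drive_tool --translation '[[0,0,0.0036],[0,0,0],[-0.012,0,0],[-0.012,0,0],[-0.012,0,0],[-0.012,0,0],[-0.012,0,0],[0,0,0],[0,0,0]]' --delta_rot '[[0,0,0],[0,0,0],[0,0,0],[0,0,0],[0,0,0],[0,0,0],[0,0,0],[0,0,0],[0,0,0]]'

```text
t: 37.2
tool_pos: [0.4746, 0.1862, 0.0304]
ee_rot: [-0.012, 1.0, -0.0, -0.0]
ft_force: [0.1, 1.2, -0.5]
gripper_width: 0.216
gripper_force: 61.4
```

Request:
drive_tool --translation '[[-0.012,0,0],[-0.012,0,0],[-0.012,0,0],[-0.012,0,0],[-0.012,0,0],[-0.01,0,0],[0,0,0],[0,0,0]]' --delta_rot '[[0,0,0],[0,0,0],[0,0,0],[0,0,0],[0,0,0],[0,0,0],[0,0,0],[0,0,0]]'

```text
t: 38.0
tool_pos: [0.527, 0.1875, 0.0304]
ee_rot: [-0.012, 1.0, -0.0, -0.0]
ft_force: [0.6, 0.2, 0.1]
gripper_width: 0.219
gripper_force: 61.4
```

Request:
drive_tool --translation '[[-0.006,0,0],[-0.005,0,0],[-0.004,0,0],[0,0,0],[0,0,0]]' --delta_rot '[[0,0,0],[0,0,0],[0,0,0],[0,0,0],[0,0,0]]'

```text
t: 38.5
tool_pos: [0.5383, 0.1878, 0.0306]
ee_rot: [-0.012, 1.0, 0.0, -0.0]
ft_force: [0.8, -0.7, -0.7]
gripper_width: 0.215
gripper_force: 61.4
```

Request:
drive_tool --translation '[[-0.003,0,0],[-0.003,0,0],[0,0,0],[0,0,0]]' --delta_rot '[[0,0,0],[0,0,0],[0,0,0],[0,0,0]]'

```text
t: 38.9
tool_pos: [0.5428, 0.1879, 0.0306]
ee_rot: [-0.012, 1.0, 0.0, -0.0]
ft_force: [0.3, -0.1, -1.0]
gripper_width: 0.215
gripper_force: 61.4
```

Request:
drive_tool --translation '[[-0.002,0,0],[-0.002,0,0],[0,0,0],[0,0,0]]' --delta_rot '[[0,0,0],[0,0,0],[0,0,0],[0,0,0]]'

```text
t: 39.3
tool_pos: [0.5445, 0.188, 0.0301]
ee_rot: [-0.012, 1.0, -0.0, -0.001]
ft_force: [-5.7, -0.1, 0.5]
gripper_width: 0.215
gripper_force: 61.6
```

Contact with the back wall. Seat, set down, release, retreat, check.

Request:
drive_tool --translation '[[-0.002,0,0],[0,0,0.0015],[0,0,0.0015],[0,0,0]]' --delta_rot '[[0,0,0],[0,0,0],[0,0,0],[0,0,0]]'

```text
t: 39.7
tool_pos: [0.5443, 0.1883, 0.0276]
ee_rot: [-0.013, 1.0, 0.0, -0.003]
ft_force: [-9.5, 0.3, 2.8]
gripper_width: 0.216
gripper_force: 61.9
```

Request:
drive_tool --translation '[[0,0,0],[0,0,0],[0,0,0],[0,0,0],[0,0,0],[0,0,0]]' --delta_rot '[[0,0,0],[0,0,0],[0,0,0],[0,0,0],[0,0,0],[0,0,0]]' --hand 0.5

```text
t: 40.3
tool_pos: [0.5475, 0.188, 0.0284]
ee_rot: [-0.012, 1.0, 0.0, 0.0]
ft_force: [-0.1, 0.4, 0.8]
gripper_width: 0.502
gripper_force: 0.0
```

Request:
drive_tool --translation '[[0,0,-0.015],[0,0,-0.03],[0,0,-0.04],[0,0,-0.04],[0,0,-0.04],[0.05,0,0],[0.05,0,0],[0.05,0,0],[0.05,0,0],[0.04,0,0],[0,0,0],[0,0,0],[0,0,0]]' --delta_rot '[[0,0,0],[0,0,0],[0,0,0],[0,0,0],[0,0,0],[0,0,0],[0,0,0],[0,0,0],[0,0,0],[0,0,0],[0,0,0],[0,0,0],[0,0,0]]'

```text
t: 41.6
tool_pos: [0.3684, 0.1837, 0.1529]
ee_rot: [-0.012, 1.0, 0.0, 0.001]
ft_force: [0.3, -0.5, -0.2]
gripper_width: 0.501
gripper_force: 0.0
```

Run:
```python
from h import *
look('14')
im=cv2.imread('pics/top14.png'); cv2.imwrite('pics/t14c.png',cv2.resize(im[100:280,80:430],None,fx=2.2,fy=2.2,interpolation=cv2.INTER_CUBIC))
```

```text
top (array([561.2, 406.4]), array([91.7, 46. ]), -7.9) 227 z [0.046 0.062] x [0.514 0.607]
   0.52 y 396.8 w 15 z 57.5
   0.54 y 397.5 w 15 z 57.2
   0.56 y 398.2 w 15 z 57.6
top (array([562.7, 188.8]), array([89.2, 38.7]), 2.0) 196 z [0.046 0.062] x [0.518 0.608]
   0.52 y 187.0 w 12 z 58.5
   0.54 y 187.4 w 12 z 58.5
   0.56 y 187.7 w 12 z 58.7
top (array([548.6, 331.8]), array([107.4,  46.6]), -0.0) 301 z [0.044 0.061] x [0.495 0.602]
   0.50 y 325.7 w 15 z 59.9
   0.52 y 326.3 w 16 z 58.7
   0.54 y 326.9 w 15 z 57.7
   0.56 y 327.4 w 15 z 57.5
server_a [(0.76, [0.593, 0.402, 0.037]), (0.48, [0.596, 0.185, 0.037])]
server_a_tip []
scraper [(0.83, [0.574, 0.329, 0.043])]
scraper_tip []
scene (array([567.3, 403.6]), array([70.1, 40.9]), -9.9) 81 z [0.047 0.06 ] x [0.53  0.603]
   0.54 y 395.7 w 15 z 57.9
   0.56 y 396.1 w 13 z 57.2
scene (array([566.2, 324.8]), array([108.4,  48.2]), 26.9) 119 z [0.047 0.061] x [0.51  0.607]
   0.52 y 321.8 w 11 z 57.1
   0.54 y 323.5 w 11 z 58.1
   0.56 y 324.2 w 12 z 58.9
scene (array([563., 194.]), array([90. , 39.7]), -6.7) 134 z [0.047 0.061] x [0.517 0.608]
   0.52 y 185.0 w 12 z 58.4
   0.54 y 184.8 w 13 z 59.0
   0.56 y 186.2 w 13 z 58.7
server_a [(0.46, [0.598, 0.19, 0.042])]
server_a_tip []
scraper [(0.55, [0.572, 0.328, 0.037])]
scraper_tip []
```

View pics/t14c.png

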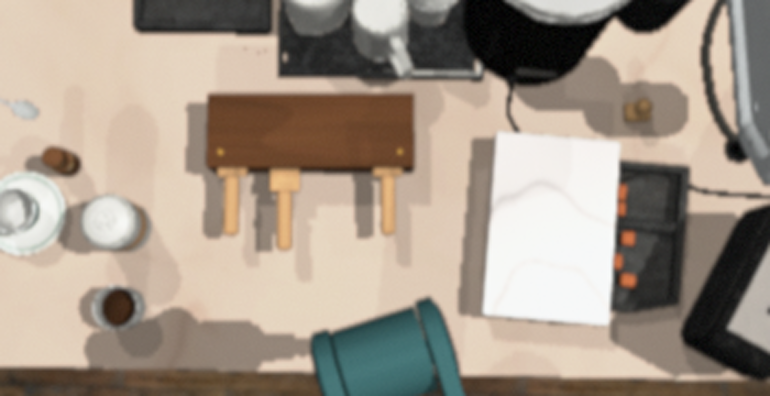

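All three tools are home: handles at columns 232, 285 and 388, handle tops at z≈58 mm, which is slot floor plus 18. The pieces are in the tray at x≈622 and the bystanders have not been touched. Handing in.

```bash
python3 -c "
from h import *
print(sign_off())"
```

```text
the job is handed in; nothing more can be done
None
```

The job is handed in: all five biscuit pieces are in the knock tray, and the scraper (slot 2) and both cake servers (slots 1 and 4) are fully home in the rack, with the shaker, stamp and cup left where they were.

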